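# Set up the drilling jig and hang up the bench tools

### The arm

A 6-joint arm with a two-finger parallel gripper is mounted at the origin on the work surface. World frame = base frame: x ahead of the robot, y to its left, z up, the work surface at z = 0. Lengths are in m, angles in degrees, forces in N, time in s.
With the tool pointing down it reaches from about 0.35 to 0.875 m from the base axis. Payload 4.2 kg.
Tool frame: the origin (TCP) lies between the finger pads, 19 mm behind the fingertips; this is the grasp point; z points along the fingers, y is the line along which they close (so a half turn about z gives the same grasp; the last joint's range is limited). The gripper opens to 87 mm and grips with 3 to 60 N. Pads are 19 mm wide; open, the fingers measure 117 mm over their backs; the gripper's body (75 mm by 190 mm) begins 51 mm behind the grasp point.
Start: joints at [86.322, 22.042, 0.453, 0, -68.411, -14.817], TCP at [0.198, 0.593, 0.241] pointing down, gripper open.
Joint ranges: [-179.83, 179.83], [-69.29, 118.12], [-61.27, 80.66], [-181.25, 117.63], [-171.15, -9.14], [-177.46, 177.46]. Speed limits (degrees/s): [159.86, 159.86, 180, 180, 180, 180].

### API

Orientations are given as a 3x3 rotation matrix whose columns are the frame's x, y, z axes.
In Python, from station import sense, capture, finish_job, spot_in, tip_of gives the robot as it stands. The module is installed in compiled form; this text tells all that it offers.
- The arm moves only by the tool servo_tool, never from a script. Its arguments are lists of equal length, an entry for each row: "slide": the shift along the tool's x, y, z in m, a list of three; "spin": the turn about the tool's z in degrees; "grip": the closure, from 0 (fully open) to 1 (shut). A call has exactly 5 rows; each row is the pose to reach, as a shift and turn from the pose commanded when the call began, along the tool's axes at that moment; what a row does not reach only later rows make up. A row lasts 1/12 s, in which the tool goes at most 41.7 mm and 7.16 degrees, less where a joint would pass 70% of its speed; a pose out of reach is approached as far as the arm can. A call with a gripper value outside its range is refused whole. The fingers move at their own pace and stop on an object; the grip force is fixed at half the most. Time passes only in rows, so rows that repeat a pose let the fingers close, or fill a call up. It gives the time, the measured TCP pose, the force, the opening and the grip force at its end, in the units of the state.
- sense(): the state, without advancing time (a new reading comes with each control period).
- capture(name): name is "scene" or "side" or "wrist"; returns a dict with "pixels" (400x640x3 uint8, blue, green, red), "depth" (400x640 float32, m along the optical axis (not along the pixel's ray), 0 where there is no reading), "fx", "fy", "cx", "cy" (pixels), "k1" (the pictures are not rectified: a ray, as slopes to the right and down, at radius r is drawn at 1 + k1 r^2 times it, then the intrinsics apply), "R" (3x3) and "t" (3): a world point X has camera coordinates R X + t; the wrist camera has in their place "hand_eye" (4x4, takes a point from camera to tool coordinates, whose origin is the TCP and whose axes are the flange's). Camera axes: x right, y down, z forward; pixel columns grow to the right and rows downward; lengths in m; the calibration is good to about 2 mm. A picture is of the moment at which its call begins: read the wrist's pose just before it.
- finish_job(): hands the job in; it is judged then, once.
Trained networks look in the newest picture that a camera, given by its name, has taken for a name from the list of things; names that differ only in an ending like _2 or _b are one class to them, and where a whole thing is asked for, a point or a joint stands for the part that bears it (a point fixed in the world has none). Each returns a list of dicts, best first, with "conf" (0 to 1); they miss things now and then, are a little off and sometimes report something else, mostly with a low value. They report only what shows in the picture. A call takes as long as a camera call. They do not tell look-alikes from the thing itself.
- spot_in(thing, camera): "point" ([x, y, z] in m, in world coordinates, good to about 4 mm: the middle of the surface that is visible of it).
- tip_of(thing, camera): "point" ([x, y, z] in m, in world coordinates, good to about 4 mm: a listed point, or the origin of a listed thing).
The state is a dict: "time_s": time; "joints": joint angles; "joint_velocities": joint speeds; "effort": joint torques, N m; "tcp_pos": TCP position; "ee_rot": TCP orientation; "wrist_force": force on the tool from outside, world axes, zero at the start; "moment": the same for the moment, N m; "gripper_width": opening from 0.0 (shut) to 1.0 (fully open); "gripper_force": force on a finger pad.
Only numpy, scipy, OpenCV 4.12 (cv2) and the standard library are available. Lean on these libraries where they do the work, as an engineer would, in place of code of your own. Each camera call takes 0.05 s, during which the arm holds its last target. There are 200 camera calls.

### The job

Get the drilling jig ready and the bench clear. First put the pine blank flat on the jig's bed and slide it fully home, long side flush against the side fence and end flush against the end stop, and let it go; then turn the depth dial until its white pointer meets the fixed white index mark. Hang each steel tool with an eye that lies on the bench (three or four of them, at any time) by its eye on a hook of the rack, one tool to a hook, hanging still with its handle down, and leave everything else on the bench where it is.

Things in the scene. Friction and masses are not known exactly. Their poses are not given: they have to be found in the camera images.
- jig: fixed drilling jig: plywood base 12 mm thick, x -90 to 90, y -90 to 145 mm from the origin (on the bench). End stop: short strip along y, inner face at x = 60 mm; side fence: long strip along x (-60 to 60), inner face at y = -65 mm; both 14 mm high above the base. Bed clear for x -90 to 60, y -65 to 55 mm; depth dial at y = 100 mm
- seat (a point): where the middle of the blank's underside is when the blank is fully home; on the jig's bed (12 mm above the bench), axes as the jig's (x to the end stop; the side fence is towards -y)
- blank: loose pine blank, 90 (x) x 55 (y) x 45 (z) mm, about 120 g, alike either way round. Origin: centre of its underside. Higher than the fences, so that it can be held by its upper half above them. Home: a 90 mm side against the side fence and a 55 mm end against the end stop.
- dial (a joint): angle of the depth dial in rad, 0 to 6, growing clockwise seen from above; it stays where it is left (friction about 0.04 N m)
- dial_grip (a point): on the dial's vertical axis, at the height to put the TCP (51 mm above the bench). The dial is a black bar grip 46 mm long (along this point's x), 14 mm thick (along its y), its top 9 mm above this point, on a skirt 48 mm across whose top is 21 mm below this point
- dial_pointer (a point): end of the white pointer on the dial's skirt: 36 mm from the axis, along the dial's own +x; turns with the dial
- index_mark (a point): the fixed raised white index mark beside the dial, on a circle of 36 mm about the dial's axis; the dial is set when the pointer is at it. It is 1.0 to 3.0 rad clockwise of the pointer at the start (the dial ends at 0, so the other way round is barred).
- rack: fixed wooden rack, open frame 340 mm wide (y), 208 mm high, with four steel hooks pointing to its -x (to the robot) at y = -120, -40, 40, 120 mm; base 18 mm high, x -10 to 80 mm; crossbar's front face at x = 15 mm. Origin on the bench; z up
- hook0 (a point): lowest point of hook 0 (the trough where an eye hangs), 180 mm above the bench; axes as the rack's. Hook of 7 mm round bar, open upward: it comes down from the crossbar to this point and then turns up to an end 32 mm above and 16 mm in front (-x of the rack) of it. An eye is let down over that end with the handle towards the rack's -x; let go, the tool swings down and hangs by its eye, handle down
- hook1 (a point): lowest point of hook 1 (the trough where an eye hangs), 180 mm above the bench; axes as the rack's. Hook of 7 mm round bar, open upward: it comes down from the crossbar to this point and then turns up to an end 32 mm above and 16 mm in front (-x of the rack) of it. An eye is let down over that end with the handle towards the rack's -x; let go, the tool swings down and hangs by its eye, handle down
- hook2 (a point): lowest point of hook 2 (the trough where an eye hangs), 180 mm above the bench; axes as the rack's. Hook of 7 mm round bar, open upward: it comes down from the crossbar to this point and then turns up to an end 32 mm above and 16 mm in front (-x of the rack) of it. An eye is let down over that end with the handle towards the rack's -x; let go, the tool swings down and hangs by its eye, handle down
- hook3 (a point): lowest point of hook 3 (the trough where an eye hangs), 180 mm above the bench; axes as the rack's. Hook of 7 mm round bar, open upward: it comes down from the crossbar to this point and then turns up to an end 32 mm above and 16 mm in front (-x of the rack) of it. An eye is let down over that end with the handle towards the rack's -x; let go, the tool swings down and hangs by its eye, handle down
- spanner: Open-ended spanner with an eye: two-pronged jaw 34 mm wide at the tail. Steel, 8 mm thick, about 140 mm long, 110 g. Origin: eye's centre, on the underside; x from handle to eye, z up as it lies. Eye: ring 42 mm across, hole about 24 mm. Handle: flat bar 18 mm wide from 18 to 90 mm behind the eye's centre; balance about 50 mm behind it. None if absent.
- scraper: Scraper with an eye: square blade 40 mm wide at the tail. Steel, 8 mm thick, about 140 mm long, 110 g. Origin: eye's centre, on the underside; x from handle to eye, z up as it lies. Eye: ring 42 mm across, hole about 24 mm. Handle: flat bar 18 mm wide from 18 to 90 mm behind the eye's centre; balance about 50 mm behind it. None if absent.
- pinkey: Pin key with an eye: round disc 26 mm across at the tail. Steel, 8 mm thick, about 140 mm long, 110 g. Origin: eye's centre, on the underside; x from handle to eye, z up as it lies. Eye: ring 42 mm across, hole about 24 mm. Handle: flat bar 18 mm wide from 18 to 90 mm behind the eye's centre; balance about 50 mm behind it. None if absent.
- hookkey: Hook key with an eye: a nose to one side at the tail, 25 mm out. Steel, 8 mm thick, about 140 mm long, 110 g. Origin: eye's centre, on the underside; x from handle to eye, z up as it lies. Eye: ring 42 mm across, hole about 24 mm. Handle: flat bar 18 mm wide from 18 to 90 mm behind the eye's centre; balance about 50 mm behind it. None if absent.
- glue: bystander, leave it alone: white glue bottle, 52 mm across, 150 mm tall
- tape: bystander, leave it alone: yellow tape measure, 62 x 34 x 60 mm
- screws: bystander, leave it alone: screw jar, 48 mm across, 50 mm tall
- oil: bystander, leave it alone: red can, 36 mm across, 90 mm tall
Not all that is in view belongs to the job. What is shaped like the pinkey but turquoise is not meant. Leave any orange look-alike of the hookkey alone.

How it is judged (in metres and radians):
On the way, in this order (a step that is already met when the one before it is completed fails the run):
1. the blank is let go, flat on the bed, flush against side fence and end stop (x of blank in the frame of seat between -0.003 and 0.003 m and y of blank in the frame of seat between -0.003 and 0.003 m and z of blank in the frame of seat between -0.003 and 0.003 m and angle between the x axis of blank and the x axis of jig, either way round below 0.05 rad and angle between blank's own z axis and vertical below 0.05 rad and linear speed of blank below 0.02 m/s and contact force between blank and the fingers below 0.1 N), for 0.2 s.
2. then the dial's pointer is at the index mark (horizontal distance between dial_pointer and index_mark below 0.004 m and velocity of joint dial between -0.05 and 0.05 rad/s), for 0.2 s.
At the end, for the whole second after the job is handed in: blank flat on the bed, within 3 mm of home at both stops, square to 0.05 rad; pointer within 4 mm of the index mark; each tool present hangs still, eye centre within 30 mm of a hook's trough, handle down within 0.45 rad of plumb, one to a hook (eyes over 55 mm apart) (all of step 1 and all of step 2 and (distance between spanner and hook0 below 0.03 m or distance between spanner and hook1 below 0.03 m or distance between spanner and hook2 below 0.03 m or distance between spanner and hook3 below 0.03 m) and angle between each of spanner, scraper, pinkey, hookkey's own x axis and vertical below 0.45 rad and linear speed of each of spanner, scraper, pinkey, hookkey below 0.05 m/s and (distance between scraper and hook0 below 0.03 m or distance between scraper and hook1 below 0.03 m or distance between scraper and hook2 below 0.03 m or distance between scraper and hook3 below 0.03 m) and (distance between pinkey and hook0 below 0.03 m or distance between pinkey and hook1 below 0.03 m or distance between pinkey and hook2 below 0.03 m or distance between pinkey and hook3 below 0.03 m) and (distance between hookkey and hook0 below 0.03 m or distance between hookkey and hook1 below 0.03 m or distance between hookkey and hook2 below 0.03 m or distance between hookkey and hook3 below 0.03 m) and distance between spanner and scraper above 0.055 m and distance between each of spanner, scraper and pinkey above 0.055 m and distance between each of spanner, scraper, pinkey and hookkey above 0.055 m); the robot touches nothing.
It fails at once if a bystander is moved by more than 40 mm (distance of any of glue, tape, screws, oil from where it was at the start of the episode above 0.04 m).
Of spanner, scraper, pinkey, hookkey only 3 to 4 are there at a start; the rules pass over those that are not, and their reading is None.
At some moment in a run one of blank may be knocked a few centimetres aside while the robot is not near it.
Once in a run the grip may slacken for a moment while it holds something.
It also fails if it takes over 210 s, if anything falls off the work surface, if the arm or the gripper's body presses on something with over 40 N, if the wrist force passes 120 N, or if a joint passes its speed limit or range.

## Working session

There is one attempt and no reset: what is moved stays moved. The work goes in short steps, Python scripts to look and compute and a tool call to move; the robot and the scene stay as the last step left them, time stands still between calls to the robot, and variables do not carry over. Pictures are saved under pics/ and viewed, at most 14 in all, crops included, and the job is handed in when it is done.

Besides the shell and the picture viewer there is one more tool, called after "Emit:" by a JSON object that holds its "fn" and its "kwargs". servo_tool: Moves the arm, as the interface text tells. Its arguments: {"type":"object","properties":{"slide":{"type":"array"},"spin":{"type":"array"},"grip":{"type":"array"}},"required":["slide","spin","grip"]}

```bash
mkdir -p pics; cat > h.py <<'E'
import numpy as np, cv2
from station import sense, capture, finish_job, spot_in, tip_of
def cap(name):
    s=sense(); c=capture(name)
    if 'R' in c: R=np.array(c['R']);t=np.array(c['t']); c['cw']=(R.T,-R.T@t)
    else:
        H=np.array(c['hand_eye']); Rt=np.array(s['ee_rot']); p=np.array(s['tcp_pos'])
        c['cw']=(Rt@H[:3,:3],Rt@H[:3,3]+p)
    c['K']=np.array([[c['fx'],0,c['cx']],[0,c['fy'],c['cy']],[0,0,1.]])
    return c
def rays(c,uv):
    uv=np.atleast_2d(np.array(uv,float)); xd=(uv-[c['cx'],c['cy']])/[c['fx'],c['fy']]
    x=xd.copy()
    for _ in range(20): x=xd/(1+c['k1']*(x**2).sum(1,keepdims=True))
    return np.c_[x,np.ones(len(x))]
def onz(c,uv,z):
    R,o=c['cw']; d=rays(c,uv)@R.T
    return o+d*((z-o[2])/d[:,2])[:,None]
def cloud(c):
    v,u=np.mgrid[0:400,0:640]; r=rays(c,np.c_[u.ravel(),v.ravel()])
    R,o=c['cw']; return ((r*c['depth'].reshape(-1,1))@R.T+o).reshape(400,640,3)
def proj(c,X):
    R,o=c['cw']; q=(np.atleast_2d(X)-o)@R; x=q[:,:2]/q[:,2:]
    x=x*(1+c['k1']*(x**2).sum(1,keepdims=True)); return x*[c['fx'],c['fy']]+[c['cx'],c['cy']]
E
python3 - <<'E'
from h import *
print(sense())
for n in ['scene','side']:
    c=cap(n); cv2.imwrite(f'pics/{n}0.png',c['pixels']); print(n,c['cw'],c['fx'],c['k1'])
    for th in ['jig','blank','dial','rack','spanner','scraper','pinkey','hookkey','glue','tape','screws','oil']:
        print(th,[(np.round(d['point'],3).tolist(),round(d['conf'],2),proj(c,d['point']).round()[0].tolist()) for d in spot_in(th,n)][:3])
    for th in ['seat','blank','dial_grip','dial_pointer','index_mark','rack','hook0','hook1','hook2','hook3','spanner','scraper','pinkey','hookkey']:
        print('tip',th,[(np.round(d['point'],3).tolist(),round(d['conf'],2)) for d in tip_of(th,n)][:3])
E
```

```text
{'time_s': 0.0, 'joints': array([ 8.63238605e+01,  2.20923363e+01,  3.80333277e-01, -2.87955916e-02,
       -6.84115410e+01, -1.48175551e+01]), 'joint_velocities': array([ 0.05889033, -0.07929475,  0.08728725,  0.06671028, -0.02766325,
       -0.02170332]), 'effort': array([-5.48005446e-04, -3.90668964e+01,  1.87402761e+01,  4.21992436e+00,
        1.10252472e-02, -1.90599062e-04]), 'tcp_pos': array([0.19804324, 0.59220496, 0.24014725]), 'ee_rot': array([[ 9.48299767e-01, -3.17375465e-01, -6.04609585e-04],
       [-3.17376025e-01, -9.48297399e-01, -2.12180528e-03],
       [ 1.00059241e-04,  2.20399604e-03, -9.99997566e-01]]), 'wrist_force': array([ 0.23480097, -0.36782361, -0.22674546]), 'moment': array([-0.01537434, -0.0165562 ,  0.01365443]), 'gripper_force': 0.0, 'gripper_width': 0.994841827480478}
scene (array([[-0.17447672,  0.71312402, -0.67897865],
       [ 0.98446034,  0.14026669, -0.10565555],
       [ 0.01989258, -0.68686199, -0.72651559]]), array([1.1668325 , 0.13404415, 0.86269876])) 461.23797250351663 -0.09380352811286584
jig [([0.438, -0.039, 0.005], 0.17, [294.0, 201.0
[... 3209 characters left out ...]
309, 0.0], 0.66), ([0.656, -0.302, -0.002], 0.17)]
tip hook0 [([0.669, 0.214, 0.179], 0.72), ([0.545, 0.311, 0.177], 0.71), ([0.48, 0.358, 0.175], 0.66)]
tip hook1 [([0.669, 0.214, 0.179], 0.72), ([0.545, 0.311, 0.177], 0.71), ([0.48, 0.358, 0.175], 0.66)]
tip hook2 [([0.669, 0.214, 0.179], 0.72), ([0.545, 0.311, 0.177], 0.71), ([0.48, 0.358, 0.175], 0.66)]
tip hook3 [([0.669, 0.214, 0.179], 0.72), ([0.545, 0.311, 0.177], 0.71), ([0.48, 0.358, 0.175], 0.66)]
tip spanner [([0.47, 0.183, 0.002], 0.9)]
tip scraper []
tip pinkey [([0.232, -0.232, -0.0], 0.95), ([0.481, -0.037, 0.001], 0.84), ([0.591, 0.308, 0.002], 0.56)]
tip hookkey [([0.351, 0.327, 0.001], 0.81), ([0.458, 0.076, 0.001], 0.57)]
```

View pics/scene0.png

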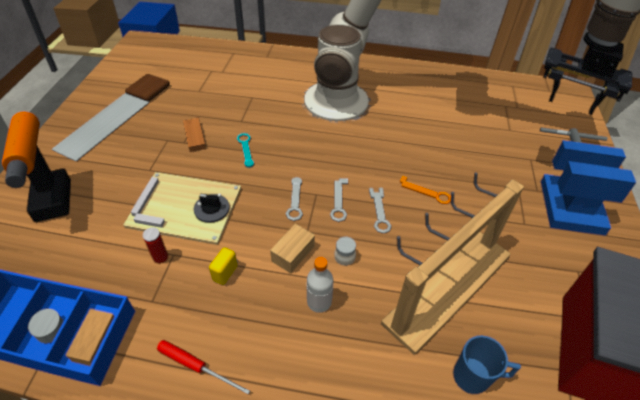

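View pics/side0.png

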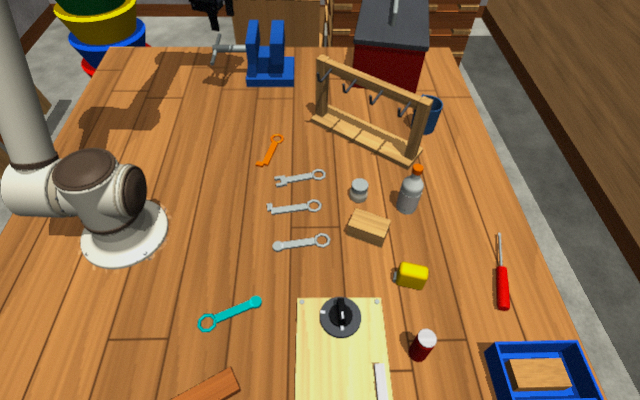

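```bash
python3 - <<'E'
from h import *
for n in ['scene','side']:
    c=cap(n); P=cloud(c)
    for nm,ctr,zr in [('blank',(.588,-.009),(.035,.055)),('glue',(.70,.06),(.06,.2)),('screws',(.58,.1),(.04,.06)),('tape',(.67,-.147),(.045,.07)),('oil',(.657,-.30),(.07,.1)),('dialgrip',(.502,-.228),(.052,.07))]:
        m=(np.hypot(P[...,0]-ctr[0],P[...,1]-ctr[1])<.06)&(P[...,2]>zr[0])&(P[...,2]<zr[1])&(c['depth']>0)
        q=P[m]
        if len(q)<5: print(nm,'few');continue
        r=cv2.minAreaRect((q[:,:2]*1000).astype(np.float32)); print(n,nm,len(q),np.round(np.median(q[:,2]),4),np.round(np.percentile(q[:,2],95),4),[np.round(x,1) for x in r])
c=cap('wrist'); print(np.array(c['hand_eye']).round(3),c['fx'])
E
```

```text
scene blank 925 0.0438 0.0465 [array([587. ,  -9.3]), array([56.7, 91.5]), np.float64(64.5)]
scene glue 842 0.1015 0.1501 [array([700.3,  70.4]), array([42.9, 51.3]), np.float64(7.2)]
scene screws 284 0.0487 0.0512 [array([575.1, 106.4]), array([41.7, 41.4]), np.float64(80.8)]
scene tape 440 0.0576 0.0606 [array([ 667.3, -143.1]), array([34.2, 62.3]), np.float64(76.7)]
scene oil 274 0.0876 0.0908 [array([ 655.3, -298.1]), array([35.3, 35.2]), np.float64(32.4)]
scene dialgrip 114 0.0579 0.0605 [array([ 508. , -227.3]), array([16.1, 45.3]), np.float64(1.7)]
side blank 801 0.0443 0.0467 [array([586.4, -12.3]), array([57.5, 90.5]), np.float64(65.8)]
side glue 586 0.1 0.1495 [array([691.8,  59.4]), array([38.6, 52.2]), np.float64(67.8)]
side screws 205 0.0488 0.0514 [array([574. , 102.2]), array([41.6, 41.6]), np.float64(42.7)]
side tape 463 0.0594 0.0623 [array([ 664.9, -145.4]), array([33.6, 61.6]), np.float64(75.8)]
side oil 376 0.0903 0.0927 [array([ 654.3, -300.5]), array([34.2, 34.7]), np.float64(31.1)]
side dialgrip 174 0.0606 0.0629 [array([ 505.5, -228.1]), array([14.2, 48. ]), np.float64(2.1)]
[[ 0.001 -0.962 -0.272  0.075]
 [ 1.     0.001 -0.001 -0.001]
 [ 0.001 -0.272  0.962 -0.143]
 [ 0.     0.     0.     1.   ]] 323.1300496358904
```

Emit:
{"fn": "servo_tool", "kwargs": {"slide": [[0.028,0.0224,-0.01],[0.056,0.0448,-0.02],[0.084,0.0672,-0.03],[0.112,0.0896,-0.04],[0.14,0.112,-0.04]], "spin": [0,0,0,0,0], "grip": [0,0,0,0,0]}}

```text
time_s: 3.27
tcp_pos: [0.2966, 0.4416, 0.2837]
ee_rot: [[0.949, -0.316, 0.002], [-0.316, -0.949, 0.004], [0.001, -0.005, -1.0]]
wrist_force: [0.6, 0.5, 0.3]
gripper_width: 0.998
gripper_force: 0.0
```

Emit:
{"fn": "servo_tool", "kwargs": {"slide": [[0.028,0.0224,0],[0.056,0.0448,0],[0.084,0.0672,0],[0.112,0.0896,0],[0.14,0.112,0]], "spin": [0,0,0,0,0], "grip": [0,0,0,0,0]}}

```text
time_s: 3.68
tcp_pos: [0.3933, 0.2898, 0.2816]
ee_rot: [[0.948, -0.317, 0.001], [-0.317, -0.948, 0.001], [0.0, -0.001, -1.0]]
wrist_force: [0.6, 1.1, -0.3]
gripper_width: 1.003
gripper_force: 0.0
```

Emit:
{"fn": "servo_tool", "kwargs": {"slide": [[0.028,0.0224,0],[0.056,0.0448,0],[0.084,0.0672,0],[0.112,0.0896,0],[0.14,0.112,0]], "spin": [0,0,0,0,0], "grip": [0,0,0,0,0]}}

```text
time_s: 4.1
tcp_pos: [0.4906, 0.1392, 0.2816]
ee_rot: [[0.948, -0.317, 0.001], [-0.317, -0.948, 0.0], [0.001, -0.001, -1.0]]
wrist_force: [1.4, 0.7, -0.0]
gripper_width: 1.0
gripper_force: 0.0
```

Emit:
{"fn": "servo_tool", "kwargs": {"slide": [[0.02,0.016,0],[0.04,0.032,0],[0.06,0.048,0],[0.08,0.064,0],[0.08,0.064,0]], "spin": [3,6.5,6.5,6.5,6.5], "grip": [0,0,0,0,0]}}

```text
time_s: 4.52
tcp_pos: [0.5471, 0.0519, 0.2809]
ee_rot: [[0.905, -0.426, 0.0], [-0.426, -0.905, -0.001], [0.0, 0.001, -1.0]]
wrist_force: [0.6, -0.7, 0.5]
gripper_width: 1.005
gripper_force: 0.0
```

```bash
python3 - <<'E'
from h import *
c=cap('wrist'); P=cloud(c); cv2.imwrite('pics/w1.png',c['pixels'])
m=(np.hypot(P[...,0]-.587,P[...,1]+.01)<.06)&(P[...,2]>.035)&(P[...,2]<.06)&(c['depth']>0)
q=P[m]; r=cv2.minAreaRect((q[:,:2]*1000).astype(np.float32)); print(len(q),np.median(q[:,2]),r)
for th in ['pinkey','hookkey','spanner','blank']:
    print(th,[(np.round(d['point'],3).tolist(),round(d['conf'],2),proj(c,d['point'])[0].round()) for d in tip_of(th,'wrist')][:3])
E
```

```text
3913 0.04456453496350132 ((588.1693725585938, -8.8714599609375), (54.729183197021484, 90.2782974243164), 65.12945556640625)
pinkey [([0.477, -0.031, -0.002], 0.88, array([400., 188.]))]
hookkey [([0.458, 0.067, 0.001], 0.78, array([340., 229.])), ([0.473, -0.223, 0.025], 0.75, array([553., 131.])), ([0.507, -0.26, 0.028], 0.7, array([579.,  91.]))]
spanner [([0.472, 0.184, -0.003], 0.9, array([262., 253.]))]
blank [([0.588, -0.008, -0.004], 0.81, array([351., 119.]))]
```

View pics/w1.png

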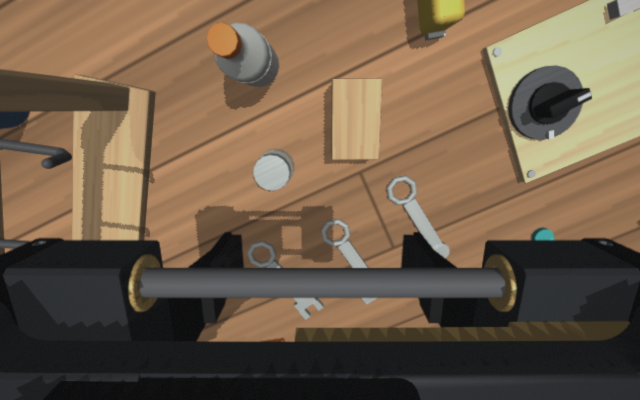

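Emit:
{"fn": "servo_tool", "kwargs": {"slide": [[0.03,0.018,0.01],[0.063,0.038,0.03],[0.063,0.038,0.07],[0.063,0.038,0.11],[0.063,0.038,0.15]], "spin": [0,0,0,0,0], "grip": [0,0,0,0,0]}}

```text
time_s: 5.18
tcp_pos: [0.5866, -0.0058, 0.1304]
ee_rot: [[0.907, -0.422, 0.002], [-0.422, -0.907, 0.001], [0.002, -0.001, -1.0]]
wrist_force: [0.2, 0.3, 0.2]
gripper_width: 0.995
gripper_force: 0.0
```

Emit:
{"fn": "servo_tool", "kwargs": {"slide": [[0,0,0.03],[0,0,0.06],[0,0,0.085],[0,0,0.095],[0,0,0.095]], "spin": [0,0,0,0,0], "grip": [0,0,0,0,0.3]}}

```text
time_s: 5.6
tcp_pos: [0.5848, -0.0058, 0.034]
ee_rot: [[0.907, -0.421, -0.005], [-0.421, -0.907, -0.001], [-0.004, 0.003, -1.0]]
wrist_force: [-0.1, -0.5, 1.2]
gripper_width: 0.975
gripper_force: 0.0
```

Emit:
{"fn": "servo_tool", "kwargs": {"slide": [[0,0,0],[0,0,0],[0,0,0],[0,0,0],[0,0,0]], "spin": [0,0,0,0,0], "grip": [0.7,0.7,0.7,0.7,0.7]}}

```text
time_s: 6.02
tcp_pos: [0.587, -0.0064, 0.0376]
ee_rot: [[0.906, -0.422, 0.002], [-0.422, -0.906, 0.0], [0.002, -0.001, -1.0]]
wrist_force: [-0.7, -1.4, 2.1]
gripper_width: 0.63
gripper_force: 2.2
```

Emit:
{"fn": "servo_tool", "kwargs": {"slide": [[0,0,0],[0,0,-0.03],[0,0,-0.06],[0,0,-0.1],[0,0,-0.1]], "spin": [0,0,0,0,0], "grip": [0.7,0.7,0.7,0.7,0.7]}}

```text
time_s: 6.43
tcp_pos: [0.5915, -0.0058, 0.1445]
ee_rot: [[0.907, -0.421, 0.016], [-0.421, -0.907, 0.002], [0.014, -0.008, -1.0]]
wrist_force: [1.2, 0.5, 0.2]
gripper_width: 0.628
gripper_force: 30.0
```

```bash
python3 - <<'E'
from h import *
c=cap('scene'); P=cloud(c); X,Y,Z=P[...,0],P[...,1],P[...,2]
ok=c['depth']>0
for nm,box,z in [('fence',(.43,.57,-.46,-.385),(.021,.032)),('stop',(.555,.62,-.40,-.29),(.021,.032)),('base',(.38,.63,-.48,-.15),(.006,.018))]:
    m=ok&(X>box[0])&(X<box[1])&(Y>box[2])&(Y<box[3])&(Z>z[0])&(Z<z[1]); q=P[m]
    r=cv2.minAreaRect((q[:,:2]*1000).astype(np.float32)); print(nm,len(q),np.median(q[:,2]),r, q.min(0).round(3),q.max(0).round(3))
im=cv2.resize(c['pixels'][160:260,110:260],None,fx=5,fy=5,interpolation=cv2.INTER_CUBIC); cv2.imwrite('pics/jig.png',im)
print(tip_of('dial_pointer','scene'),tip_of('seat','scene'),tip_of('index_mark','scene'))
s=sense(); print(s['tcp_pos'],s['gripper_width'],s['gripper_force'])
E
```

```text
fence 277 0.024837967538903327 ((506.53076171875, -399.6578063964844), (126.0260238647461, 24.496017456054688), 2.068004608154297) [ 0.444 -0.412  0.021] [ 0.569 -0.385  0.031]
stop 219 0.024850229753731745 ((572.3385009765625, -360.3424987792969), (77.95252227783203, 25.73682975769043), 84.42507934570312) [ 0.556 -0.398  0.021] [ 0.584 -0.322  0.029]
base 4110 0.010973086541658628 ((505.2271423339844, -299.3410949707031), (235.35842895507812, 185.6974639892578), 88.34488677978516) [ 0.412 -0.419  0.006] [ 0.598 -0.181  0.018]
[{'point': [0.5074, -0.2662, 0.0267], 'conf': 0.72}] [{'point': [0.5161, -0.3651, 0.0143], 'conf': 0.98}, {'point': [0.4554, 0.0732, 0.001], 'conf': 0.37}] []
[ 0.58550433 -0.00637241  0.13525142] 0.6260662525428494 29.99940541572869
```

View pics/jig.png

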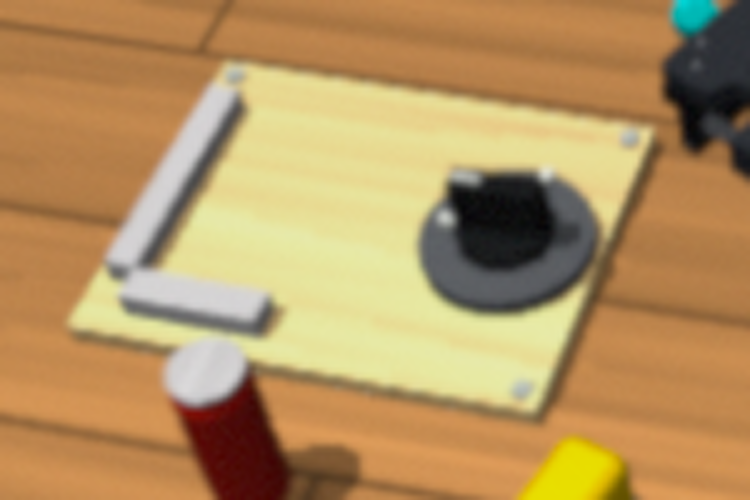

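Emit:
{"fn": "servo_tool", "kwargs": {"slide": [[0.007,0.0352,0],[0.014,0.0704,0],[0.021,0.1055,0],[0.028,0.1407,0],[0.0351,0.1759,0]], "spin": [0,0,0,0,0], "grip": [0.7,0.7,0.7,0.7,0.7]}}

```text
time_s: 7.05
tcp_pos: [0.5423, -0.1817, 0.1342]
ee_rot: [[0.906, -0.422, -0.004], [-0.422, -0.906, 0.001], [-0.004, 0.001, -1.0]]
wrist_force: [0.6, 0.2, -1.0]
gripper_width: 0.63
gripper_force: 30.0
```

Emit:
{"fn": "servo_tool", "kwargs": {"slide": [[0.007,0.0352,0],[0.014,0.0704,0],[0.021,0.1055,0],[0.028,0.1407,0],[0.0351,0.1759,0]], "spin": [-5,-10,-15,-20,-24], "grip": [0.7,0.7,0.7,0.7,0.7]}}

```text
time_s: 7.47
tcp_pos: [0.4998, -0.3559, 0.134]
ee_rot: [[1.0, -0.014, -0.004], [-0.014, -1.0, 0.002], [-0.004, -0.002, -1.0]]
wrist_force: [0.5, 0.4, -1.6]
gripper_width: 0.629
gripper_force: 30.0
```

Emit:
{"fn": "servo_tool", "kwargs": {"slide": [[0,0,0],[0,0,0.03],[0,0,0.05],[0,0,0.05],[0,0,0.05]], "spin": [0,0,0,0,0], "grip": [0.7,0.7,0.7,0.7,0.7]}}

```text
time_s: 7.88
tcp_pos: [0.5002, -0.3541, 0.0839]
ee_rot: [[1.0, -0.018, -0.005], [-0.018, -1.0, 0.002], [-0.005, -0.002, -1.0]]
wrist_force: [0.0, 0.4, -0.5]
gripper_width: 0.629
gripper_force: 30.0
```

```bash
python3 - <<'E'
from h import *
s=sense(); print(s['tcp_pos'],s['ee_rot'],s['gripper_width'],s['gripper_force'],s['wrist_force'])
c=cap('wrist'); P=cloud(c); cv2.imwrite('pics/w2.png',c['pixels'])
Z=P[...,2]; t=s['tcp_pos']
for d in tip_of('blank','wrist')[:2]+spot_in('blank','wrist')[:2]+tip_of('seat','wrist'): print(d)
c=cap('scene'); P=cloud(c)
m=(c['depth']>0)&(np.hypot(P[...,0]-t[0],P[...,1]-t[1])<.07)&(P[...,2]<t[2]-.025); q=P[m]; print(q.min(0),q.max(0),len(q))
E
```

```text
[ 0.50016723 -0.35413451  0.08391784] [[ 0.99983232 -0.01751105 -0.00535743]
 [-0.01750113 -0.99984505  0.00189362]
 [-0.00538976 -0.00179954 -0.99998386]] 0.6285509233980533 29.999509952031076 [ 0.03291647  0.44401035 -0.49628968]
{'point': [0.5088, -0.2311, 0.041], 'conf': 0.5}
[ 0.43105875 -0.40934937  0.00534721] [ 0.56939368 -0.28453382  0.05879563] 1240
```

View pics/w2.png

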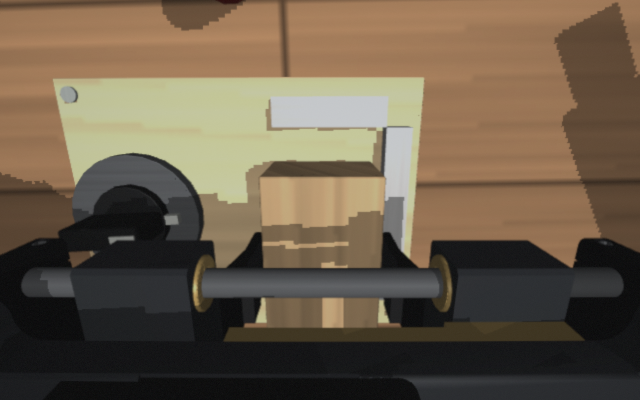

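Emit:
{"fn": "servo_tool", "kwargs": {"slide": [[0,0,0.012],[0,0,0.025],[0,0,0.032],[0,0,0.034],[0,0,0.034]], "spin": [0,0,0,0,0], "grip": [0.7,0.7,0.7,0.7,0.7]}}

```text
time_s: 8.55
tcp_pos: [0.5015, -0.3547, 0.0522]
ee_rot: [[1.0, -0.017, -0.0], [-0.017, -1.0, 0.0], [-0.0, -0.0, -1.0]]
wrist_force: [-0.2, -0.1, -0.6]
gripper_width: 0.63
gripper_force: 30.0
```

Emit:
{"fn": "servo_tool", "kwargs": {"slide": [[0,0.002,0],[0,0.004,0],[0,0.006,0],[0,0.008,0],[0,0.008,0]], "spin": [0,0,0,0,0], "grip": [0.7,0.7,0.7,0.7,0.7]}}

```text
time_s: 8.97
tcp_pos: [0.5016, -0.3634, 0.0526]
ee_rot: [[1.0, -0.018, 0.001], [-0.018, -1.0, -0.0], [0.001, 0.0, -1.0]]
wrist_force: [-0.1, -0.8, -2.5]
gripper_width: 0.629
gripper_force: 30.0
```

Emit:
{"fn": "servo_tool", "kwargs": {"slide": [[0,0,0.001],[0,0,0.002],[0,0,0.003],[0,0,0.003],[0,0,0.003]], "spin": [0,0,0,0,0], "grip": [0.7,0.7,0.7,0.7,0.7]}}

```text
time_s: 9.38
tcp_pos: [0.5014, -0.3628, 0.0497]
ee_rot: [[1.0, -0.017, -0.0], [-0.017, -1.0, -0.0], [-0.0, 0.0, -1.0]]
wrist_force: [-0.9, 0.2, 3.4]
gripper_width: 0.633
gripper_force: 30.0
```

Emit:
{"fn": "servo_tool", "kwargs": {"slide": [[0,0.0005,0],[0,0.001,0],[0,0.0015,0],[0,0.002,0],[0,0.002,0]], "spin": [0,0,0,0,0], "grip": [0.7,0.7,0.7,0.7,0.7]}}

```text
time_s: 9.8
tcp_pos: [0.5017, -0.3647, 0.0496]
ee_rot: [[1.0, -0.017, 0.001], [-0.017, -1.0, 0.0], [0.001, -0.0, -1.0]]
wrist_force: [0.6, 3.6, 5.2]
gripper_width: 0.63
gripper_force: 30.0
```

Emit:
{"fn": "servo_tool", "kwargs": {"slide": [[0,0.0005,0],[0,0.001,0],[0,0.0015,0],[0,0.0015,0],[0,0.0015,0]], "spin": [0,0,0,0,0], "grip": [0.7,0.7,0.7,0.7,0.7]}}

```text
time_s: 10.22
tcp_pos: [0.5018, -0.3658, 0.0496]
ee_rot: [[1.0, -0.017, 0.001], [-0.017, -1.0, 0.0], [0.001, -0.0, -1.0]]
wrist_force: [-1.3, 4.6, 5.4]
gripper_width: 0.629
gripper_force: 30.0
```

Emit:
{"fn": "servo_tool", "kwargs": {"slide": [[0,0.0005,0],[0,0.001,0],[0,0.0015,0],[0,0.0015,0],[0,0.0015,0]], "spin": [0,0,0,0,0], "grip": [0.7,0.7,0.7,0.7,0.7]}}

```text
time_s: 10.63
tcp_pos: [0.5018, -0.3659, 0.0497]
ee_rot: [[1.0, -0.017, 0.0], [-0.017, -1.0, 0.002], [0.0, -0.002, -1.0]]
wrist_force: [0.4, 10.5, 7.6]
gripper_width: 0.632
gripper_force: 30.0
```

Emit:
{"fn": "servo_tool", "kwargs": {"slide": [[0,0.0005,0],[0,0.001,0],[0,0.0015,0],[0,0.0015,0],[0,0.0015,0]], "spin": [0,0,0,0,0], "grip": [0.7,0.7,0.7,0.7,0.7]}}

```text
time_s: 11.05
tcp_pos: [0.5017, -0.3661, 0.0497]
ee_rot: [[1.0, -0.017, -0.0], [-0.017, -1.0, 0.004], [-0.0, -0.004, -1.0]]
wrist_force: [0.6, 15.4, 10.0]
gripper_width: 0.632
gripper_force: 30.0
```

Emit:
{"fn": "servo_tool", "kwargs": {"slide": [[0.002,-0.001,0],[0.004,-0.0015,0],[0.007,-0.0015,0],[0.01,-0.0015,0],[0.012,-0.0015,0]], "spin": [0,0,0,0,0], "grip": [0.7,0.7,0.7,0.7,0.7]}}

```text
time_s: 11.47
tcp_pos: [0.5076, -0.366, 0.0497]
ee_rot: [[1.0, -0.018, -0.013], [-0.018, -1.0, 0.005], [-0.013, -0.005, -1.0]]
wrist_force: [-12.5, 8.1, 16.4]
gripper_width: 0.63
gripper_force: 30.0
```

Emit:
{"fn": "servo_tool", "kwargs": {"slide": [[0.001,0,0],[0.002,0,0],[0.003,0,0],[0.003,0,0],[0.003,0,0]], "spin": [0,0,0,0,0], "grip": [0.7,0.7,0.7,0.7,0.7]}}

```text
time_s: 11.88
tcp_pos: [0.5104, -0.366, 0.0497]
ee_rot: [[1.0, -0.018, -0.013], [-0.018, -1.0, 0.005], [-0.013, -0.005, -1.0]]
wrist_force: [-12.0, 8.9, 16.5]
gripper_width: 0.63
gripper_force: 30.0
```

Emit:
{"fn": "servo_tool", "kwargs": {"slide": [[0.001,0,0],[0.002,0,0],[0.002,0,0],[0.002,0,0],[0.002,0,0]], "spin": [0,0,0,0,0], "grip": [0.7,0.7,0.7,0.7,0.7]}}

```text
time_s: 12.3
tcp_pos: [0.5124, -0.3661, 0.0497]
ee_rot: [[1.0, -0.018, -0.013], [-0.018, -1.0, 0.005], [-0.013, -0.005, -1.0]]
wrist_force: [-12.3, 9.1, 16.3]
gripper_width: 0.629
gripper_force: 30.0
```

Emit:
{"fn": "servo_tool", "kwargs": {"slide": [[0.001,0,-0.001],[0.002,0,-0.0015],[0.003,0,-0.0015],[0.003,0,-0.0015],[0.003,0,-0.0015]], "spin": [0,0,0,0,0], "grip": [0.7,0.7,0.7,0.7,0.7]}}

```text
time_s: 12.72
tcp_pos: [0.5169, -0.3662, 0.0498]
ee_rot: [[1.0, -0.018, -0.01], [-0.018, -1.0, 0.005], [-0.01, -0.005, -1.0]]
wrist_force: [-9.0, 6.5, 6.9]
gripper_width: 0.628
gripper_force: 30.0
```

Emit:
{"fn": "servo_tool", "kwargs": {"slide": [[0.001,0,0],[0.002,0,0],[0.003,0,0],[0.003,0,0],[0.003,0,0]], "spin": [0,0,0,0,0], "grip": [0.7,0.7,0.7,0.7,0.7]}}

```text
time_s: 13.13
tcp_pos: [0.5175, -0.3662, 0.0499]
ee_rot: [[1.0, -0.018, -0.015], [-0.018, -1.0, 0.006], [-0.015, -0.006, -1.0]]
wrist_force: [-13.0, 5.9, 12.2]
gripper_width: 0.627
gripper_force: 30.0
```

Emit:
{"fn": "servo_tool", "kwargs": {"slide": [[0.001,0,0],[0.002,0,0],[0.003,0,0],[0.003,0,0],[0.003,0,0]], "spin": [0,0,0,0,0], "grip": [0.7,0.7,0.7,0.7,0.7]}}

```text
time_s: 13.55
tcp_pos: [0.5178, -0.3662, 0.0499]
ee_rot: [[1.0, -0.019, -0.021], [-0.019, -1.0, 0.008], [-0.021, -0.007, -1.0]]
wrist_force: [-18.3, 6.8, 14.3]
gripper_width: 0.63
gripper_force: 30.0
```

Emit:
{"fn": "servo_tool", "kwargs": {"slide": [[-0.002,0,0],[-0.0035,-0.0005,0],[-0.0035,-0.0005,0],[-0.0035,-0.0005,0],[-0.0035,-0.0005,0]], "spin": [0,0,0,0,0], "grip": [0.7,0.7,0.7,0.4,0.2]}}

```text
time_s: 13.97
tcp_pos: [0.5208, -0.3671, 0.0497]
ee_rot: [[1.0, -0.018, -0.005], [-0.018, -1.0, 0.002], [-0.005, -0.002, -1.0]]
wrist_force: [-0.1, 0.7, -0.8]
gripper_width: 0.659
gripper_force: 0.2
```

Emit:
{"fn": "servo_tool", "kwargs": {"slide": [[0,0,0],[0,0,0],[0,0,0],[0,0,0],[0,0,0]], "spin": [0,0,0,0,0], "grip": [0,0,0,0,0]}}

```text
time_s: 14.38
tcp_pos: [0.5242, -0.3678, 0.0506]
ee_rot: [[1.0, -0.017, 0.0], [-0.017, -1.0, -0.0], [0.0, 0.0, -1.0]]
wrist_force: [-0.9, 0.1, 0.6]
gripper_width: 0.961
gripper_force: 0.0
```

Emit:
{"fn": "servo_tool", "kwargs": {"slide": [[0,0,-0.01],[0,0,-0.04],[0,0,-0.08],[0,0,-0.12],[0,0,-0.14]], "spin": [0,0,0,0,0], "grip": [0,0,0,0,0]}}

```text
time_s: 14.8
tcp_pos: [0.5258, -0.369, 0.1976]
ee_rot: [[1.0, -0.016, 0.008], [-0.016, -1.0, -0.005], [0.008, 0.005, -1.0]]
wrist_force: [-0.3, 0.1, 1.0]
gripper_width: 0.997
gripper_force: 0.0
```

```bash
python3 - <<'E'
from h import *
c=cap('wrist'); P=cloud(c); cv2.imwrite('pics/w3.png',c['pixels'])
for nm,b,z in [('blank',(.518,-.366,.07),(.05,.065)),('base',None,(.007,.017)),('fence',(.508,-.40,.08),(.021,.032))]:
    m=(c['depth']>0)&(P[...,2]>z[0])&(P[...,2]<z[1])&(abs(P[...,0]-.505)<.11)&(P[...,1]<-.15)
    if b: m&=np.hypot(P[...,0]-b[0],P[...,1]-b[1])<b[2]
    q=P[m]; print(nm,len(q),np.median(q[:,2]),cv2.minAreaRect((q[:,:2]*1000).astype(np.float32)))
X=onz(c,[[0,0]],0)
print('ptr',tip_of('dial_pointer','wrist')[:2],tip_of('index_mark','wrist')[:2],tip_of('dial_grip','wrist')[:2],tip_of('seat','wrist')[:2], tip_of('blank','wrist')[:2])
E
```

```text
blank 5714 0.056592264127442005 ((519.5308227539062, -364.5252990722656), (55.050968170166016, 90.19171142578125), 89.00729370117188)
base 18560 0.011672804520353991 ((518.5233154296875, -404.9677734375), (175.0180206298828, 448.5242614746094), 2.2820098400115967)
fence 2309 0.02561527187728857 ((516.0098266601562, -395.11737060546875), (141.19668579101562, 59.318748474121094), 21.27181053161621)
ptr [{'point': [0.5083, -0.2615, 0.0289], 'conf': 0.67}] [{'point': [0.4719, -0.2185, 0.0239], 'conf': 0.41}] [{'point': [0.5078, -0.2245, 0.0527], 'conf': 0.78}] [] [{'point': [0.5196, -0.3631, 0.0118], 'conf': 0.79}]
```

View pics/w3.png

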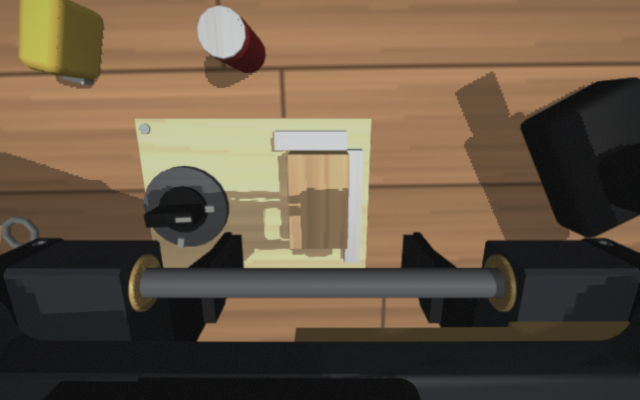

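```bash
python3 - <<'E'
from h import *
im=cv2.imread('pics/w3.png'); 
cv2.imwrite('pics/dial.png',cv2.resize(im[150:260,130:250],None,fx=5,fy=5,interpolation=cv2.INTER_CUBIC))
c=cap('wrist'); P=cloud(c); g=c['pixels'].min(2)
n,l,st,ce=cv2.connectedComponentsWithStats((g[150:260,130:250]>140).astype(np.uint8))
for i in range(1,n):
    if st[i,4]>3:
        uv=ce[i]+[130,150]; z=np.median(P[150:260,130:250][l==i][:,2]); p=onz(c,[uv],z)[0]; print(uv.round(1),st[i,4],p.round(4),np.degrees(np.arctan2(p[1]+.2262,p[0]-.5075)),np.hypot(p[1]+.2262,p[0]-.5075))
m=(np.hypot(P[...,0]-.5075,P[...,1]+.2262)<.045)&(P[...,2]>.054)&(P[...,2]<.068); q=P[m]; print('bar',len(q),np.median(q[:,2]),cv2.minAreaRect((q[:,:2]*1000).astype(np.float32)))
m=(np.hypot(P[...,0]-.5075,P[...,1]+.2262)<.045)&(P[...,2]>.024)&(P[...,2]<.036); q=P[m]; print('skirt',len(q),np.median(q[:,2]),cv2.minEnclosingCircle((q[:,:2]*1000).astype(np.float32)))
E
```

```text
[202.1 163.7] 2644 [ 0.5475 -0.2462  0.0117] -26.575513539923232 0.04468927191629608
[247.1 197.4] 16 [ 0.5118 -0.2887  0.0118] -86.08466021470197 0.06259801004502874
[248.5 258.5] 4 [ 0.4428 -0.2845  0.0118] -137.95673126852438 0.08712830308621065
bar 832 0.059586768988031974 ((506.9670104980469, -228.08078002929688), (14.224909782409668, 46.06275177001953), 1.8893333673477173)
skirt 1109 0.029577712957303215 ((497.1619567871094, -228.61764526367188), 33.59799575805664)
```

View pics/dial.png

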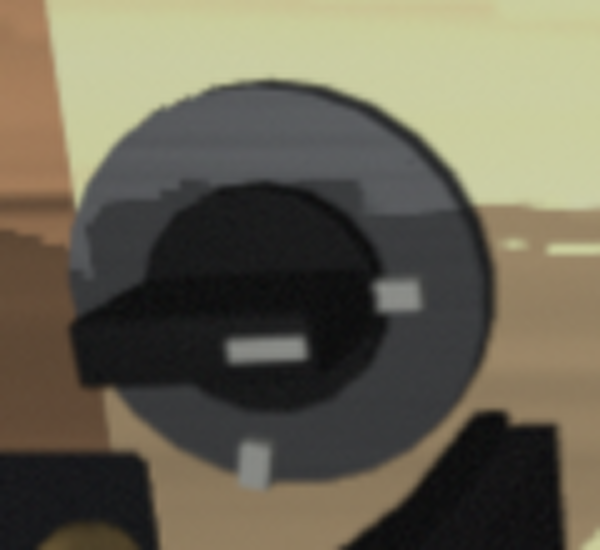

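```bash
python3 - <<'E'
from h import *
c=cap('wrist'); P=cloud(c)
ax=np.array([.507,-.2275])
for nm,uv in [('ptr',(209.6,209.4)),('idx',(181,243)),('top',(183.4,219.8))]:
    v=int(uv[1]);u=int(uv[0]); z=P[v,u,2]; p=onz(c,[uv],z)[0]; d=p[:2]-ax; print(nm,p.round(4),np.hypot(*d),np.degrees(np.arctan2(d[1],d[0])))
print(sense()['tcp_pos'],sense()['ee_rot'],sense()['joints'])
E
```

```text
ptr [ 0.5049 -0.2553  0.0297] 0.027872368408956284 -94.23396046527914
idx [ 0.4683 -0.2206  0.0264] 0.03927774765908539 169.81842110202652
top [ 0.5052 -0.2423  0.0606] 0.01488042850941072 -96.99555154378976
[ 0.52307975 -0.36735669  0.18905478] [[ 0.99984282 -0.01746842 -0.00303291]
 [-0.01746436 -0.99984656  0.00136099]
 [-0.00305622 -0.00130781 -0.99999447]] [-2.06079513e+01  2.56758080e+01 -1.53484849e+00 -1.32751176e-02
 -6.29794442e+01  1.09613198e+02]
```

Emit:
{"fn": "servo_tool", "kwargs": {"slide": [[-0.004,-0.03,0],[-0.008,-0.06,0],[-0.012,-0.09,0],[-0.016,-0.12,0],[-0.0184,-0.1393,0]], "spin": [7,14,21,28,35], "grip": [0,0,0,0,0]}}

```text
time_s: 15.62
tcp_pos: [0.5067, -0.226, 0.1896]
ee_rot: [[0.806, -0.592, -0.003], [-0.592, -0.806, 0.001], [-0.003, 0.001, -1.0]]
wrist_force: [0.7, 0.4, 0.6]
gripper_width: 0.999
gripper_force: 0.0
```

Emit:
{"fn": "servo_tool", "kwargs": {"slide": [[0,0,0],[0,0,0],[0,0,0.02],[0,0,0.04],[0,0,0.05]], "spin": [7,14,21,28,35], "grip": [0,0,0,0,0]}}

```text
time_s: 16.03
tcp_pos: [0.5061, -0.2275, 0.1376]
ee_rot: [[0.32, -0.948, -0.005], [-0.948, -0.32, 0.002], [-0.003, 0.004, -1.0]]
wrist_force: [-0.3, -0.3, 0.2]
gripper_width: 0.998
gripper_force: 0.0
```

Emit:
{"fn": "servo_tool", "kwargs": {"slide": [[0,0,0],[0,0,0],[0,0,0],[0,0,0],[0,0,0]], "spin": [6,12,17,17,17], "grip": [0,0,0,0,0]}}

```text
time_s: 16.45
tcp_pos: [0.5075, -0.2281, 0.1399]
ee_rot: [[0.037, -0.999, -0.002], [-0.999, -0.037, 0.0], [-0.0, 0.002, -1.0]]
wrist_force: [-0.2, 0.1, 0.7]
gripper_width: 1.0
gripper_force: 0.0
```

Emit:
{"fn": "servo_tool", "kwargs": {"slide": [[0,0,0.03],[0,0,0.06],[0,0,0.08],[0,0,0.086],[0,0,0.086]], "spin": [0,0,0,0,0], "grip": [0,0,0,0.3,0.8]}}

```text
time_s: 16.87
tcp_pos: [0.5066, -0.228, 0.0529]
ee_rot: [[0.036, -0.999, -0.004], [-0.999, -0.036, 0.001], [-0.001, 0.004, -1.0]]
wrist_force: [0.5, -0.0, 1.1]
gripper_width: 0.927
gripper_force: 0.0
```

Emit:
{"fn": "servo_tool", "kwargs": {"slide": [[0,0,0],[0,0,0],[0,0,0],[0,0,0],[0,0,0]], "spin": [0,0,0,0,0], "grip": [1,1,1,1,1]}}

```text
time_s: 17.28
tcp_pos: [0.5083, -0.2282, 0.0557]
ee_rot: [[0.035, -0.999, 0.002], [-0.999, -0.035, -0.0], [0.0, -0.002, -1.0]]
wrist_force: [0.1, 0.2, -1.0]
gripper_width: 0.56
gripper_force: 0.0
```

Emit:
{"fn": "servo_tool", "kwargs": {"slide": [[0,0,0],[0,0,0],[0,0,0],[0,0,0],[0,0,0]], "spin": [0,0,0,0,0], "grip": [1,1,1,1,1]}}

```text
time_s: 17.7
tcp_pos: [0.5067, -0.2281, 0.0546]
ee_rot: [[0.035, -0.999, -0.003], [-0.999, -0.035, 0.0], [-0.0, 0.003, -1.0]]
wrist_force: [-6.2, -1.3, 3.4]
gripper_width: 0.172
gripper_force: 2.7
```

Emit:
{"fn": "servo_tool", "kwargs": {"slide": [[0,0,0],[0,0,0],[0,0,0],[0,0,0],[0,0,0]], "spin": [4,10,16,22,28], "grip": [1,1,1,1,1]}}

```text
time_s: 18.12
tcp_pos: [0.5063, -0.2281, 0.0546]
ee_rot: [[-0.443, -0.897, -0.003], [-0.897, 0.443, 0.0], [0.001, 0.003, -1.0]]
wrist_force: [-2.3, -0.6, 2.2]
gripper_width: 0.158
gripper_force: 30.0
```

Emit:
{"fn": "servo_tool", "kwargs": {"slide": [[0,0,0],[0,0,0],[0,0,0],[0,0,0],[0,0,0]], "spin": [6,12,18,24,30], "grip": [1,1,1,1,1]}}

```text
time_s: 18.53
tcp_pos: [0.5064, -0.2282, 0.0546]
ee_rot: [[-0.832, -0.555, -0.003], [-0.555, 0.832, 0.0], [0.003, 0.002, -1.0]]
wrist_force: [-2.3, -1.4, 1.6]
gripper_width: 0.156
gripper_force: 30.0
```

Emit:
{"fn": "servo_tool", "kwargs": {"slide": [[0,0,0],[0,0,0],[0,0,0],[0,0,0],[0,0,0]], "spin": [6,12,18,24,30], "grip": [1,1,1,1,1]}}

```text
time_s: 18.95
tcp_pos: [0.5064, -0.2283, 0.0546]
ee_rot: [[-0.998, -0.065, -0.003], [-0.065, 0.998, 0.0], [0.003, 0.0, -1.0]]
wrist_force: [-3.3, -1.0, 1.9]
gripper_width: 0.162
gripper_force: 30.0
```

Emit:
{"fn": "servo_tool", "kwargs": {"slide": [[0,0,0],[0,0,0],[0,0,0],[0,0,0],[0,0,0]], "spin": [6,11,14,14,14], "grip": [1,1,1,1,1]}}

```text
time_s: 19.37
tcp_pos: [0.5064, -0.2283, 0.0545]
ee_rot: [[-0.985, 0.173, -0.003], [0.173, 0.985, 0.0], [0.003, -0.0, -1.0]]
wrist_force: [-4.9, -2.0, 2.2]
gripper_width: 0.16
gripper_force: 30.0
```

Emit:
{"fn": "servo_tool", "kwargs": {"slide": [[0,0,0],[0,0,0],[0,0,0],[0,0,0],[0,0,0]], "spin": [0,0,0,0,0], "grip": [0.7,0.4,0,0,0]}}

```text
time_s: 19.78
tcp_pos: [0.5083, -0.228, 0.0548]
ee_rot: [[-0.985, 0.173, 0.001], [0.173, 0.985, -0.0], [-0.001, 0.0, -1.0]]
wrist_force: [-0.2, 0.1, 0.3]
gripper_width: 0.454
gripper_force: 0.0
```

Emit:
{"fn": "servo_tool", "kwargs": {"slide": [[0,0,0],[0,0,-0.03],[0,0,-0.07],[0,0,-0.11],[0,0,-0.14]], "spin": [0,0,0,0,0], "grip": [0,0,0,0,0]}}

```text
time_s: 20.2
tcp_pos: [0.5087, -0.2284, 0.1982]
ee_rot: [[-0.985, 0.173, 0.003], [0.173, 0.985, -0.001], [-0.004, -0.001, -1.0]]
wrist_force: [0.4, -1.0, 0.5]
gripper_width: 0.831
gripper_force: 0.0
```

```bash
python3 - <<'E'
from h import *
for n in ['scene','side','wrist']:
    c=cap(n); P=cloud(c)
    m=(np.hypot(P[...,0]-.5075,P[...,1]+.2275)<.045)&(P[...,2]>.053)&(P[...,2]<.068)&(c['depth']>0); q=P[m]; print(n,'bar',len(q),cv2.minAreaRect((q[:,:2]*1000).astype(np.float32)) if len(q)>4 else '')
    print(tip_of('dial_pointer',n)[:2],tip_of('index_mark',n)[:2])
    if n=='wrist':
        u,v=proj(c,[.507,-.2275,.03])[0].astype(int); print(u,v)
        cr=c['pixels'][max(0,v-55):v+55,max(0,u-60):u+60]; cv2.imwrite('pics/dial2.png',cv2.resize(cr,None,fx=4,fy=4,interpolation=cv2.INTER_CUBIC))
    if n=='scene':
        cv2.imwrite('pics/dial2s.png',cv2.resize(c['pixels'][170:230,180:250],None,fx=6,fy=6,interpolation=cv2.INTER_CUBIC))
E
python3 -c "
import cv2,numpy as np
a=cv2.imread('pics/dial2.png');b=cv2.imread('pics/dial2s.png')
a=cv2.resize(a,(390,360));b=cv2.resize(b,(400,360));cv2.imwrite('pics/d2.png',np.hstack([a,b]))"
```

```text
scene bar 101 ((507.4351806640625, -228.523193359375), (16.24811363220215, 43.93671798706055), 79.42070007324219)
[{'point': [0.6719, 0.2115, 0.1763], 'conf': 0.73}, {'point': [0.4678, -0.2246, 0.025], 'conf': 0.63}] [{'point': [0.6743, 0.2127, 0.177], 'conf': 0.6}]
side bar 67 ((505.5694885253906, -233.93426513671875), (4.2348952293396, 43.99512481689453), 81.16908264160156)
[{'point': [0.4781, -0.0375, 0.0021], 'conf': 0.73}, {'point': [0.4702, -0.2231, 0.0275], 'conf': 0.67}] [{'point': [0.4574, 0.0747, 0.0014], 'conf': 0.35}]
wrist bar 800 ((506.46258544921875, -227.7943878173828), (13.589856147766113, 45.36736297607422), 80.21419525146484)
[{'point': [0.4721, -0.2191, 0.0266], 'conf': 0.98}] [{'point': [0.4711, -0.2189, 0.0246], 'conf': 0.49}]
320 188
```

View pics/d2.png

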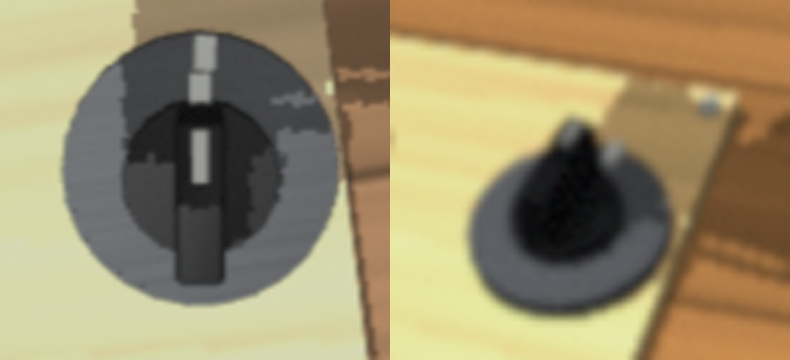

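Emit:
{"fn": "servo_tool", "kwargs": {"slide": [[0.02,0.027,-0.02],[0.04,0.054,-0.04],[0.06,0.08,-0.06],[0.08,0.107,-0.08],[0.099,0.134,-0.1]], "spin": [0,0,0,0,0], "grip": [0,0,0,0,0]}}

```text
time_s: 21.07
tcp_pos: [0.4323, -0.078, 0.2946]
ee_rot: [[-0.985, 0.174, -0.002], [0.174, 0.985, -0.0], [0.002, -0.001, -1.0]]
wrist_force: [1.3, 0.4, 0.6]
gripper_width: 1.0
gripper_force: 0.0
```

Emit:
{"fn": "servo_tool", "kwargs": {"slide": [[0.02,0.027,0],[0.04,0.054,0],[0.06,0.08,0],[0.08,0.107,0],[0.099,0.134,0]], "spin": [-7,-14,-21,-28,-35], "grip": [0,0,0,0,0]}}

```text
time_s: 21.48
tcp_pos: [0.3581, 0.0711, 0.2942]
ee_rot: [[-0.904, -0.428, -0.001], [-0.428, 0.904, -0.001], [0.001, -0.0, -1.0]]
wrist_force: [0.6, -0.1, 0.2]
gripper_width: 1.003
gripper_force: 0.0
```

Emit:
{"fn": "servo_tool", "kwargs": {"slide": [[0,0,0],[0,0,0],[0,0,0],[0,0,0],[0,0,0]], "spin": [-7,-14,-21,-28,-35], "grip": [0,0,0,0,0]}}

```text
time_s: 21.9
tcp_pos: [0.3591, 0.0703, 0.294]
ee_rot: [[-0.494, -0.869, -0.001], [-0.869, 0.494, -0.001], [0.002, 0.001, -1.0]]
wrist_force: [0.5, 0.1, -0.6]
gripper_width: 1.002
gripper_force: 0.0
```

Emit:
{"fn": "servo_tool", "kwargs": {"slide": [[0,0,0],[0,0,0],[0,0,0],[0,0,0],[0,0,0]], "spin": [-7,-14,-21,-28,-35], "grip": [0,0,0,0,0]}}

```text
time_s: 22.32
tcp_pos: [0.3591, 0.0701, 0.294]
ee_rot: [[0.093, -0.996, -0.002], [-0.996, -0.093, -0.001], [0.001, 0.002, -1.0]]
wrist_force: [0.9, -1.2, 0.2]
gripper_width: 0.997
gripper_force: 0.0
```

Emit:
{"fn": "servo_tool", "kwargs": {"slide": [[0,0,0],[0,0,0],[0,0,0],[0,0,0],[0,0,0]], "spin": [-7,-14,-21,-28,-35], "grip": [0,0,0,0,0]}}

```text
time_s: 22.73
tcp_pos: [0.3592, 0.0701, 0.294]
ee_rot: [[0.647, -0.762, -0.002], [-0.762, -0.647, -0.001], [-0.0, 0.002, -1.0]]
wrist_force: [0.8, -0.6, 0.7]
gripper_width: 1.001
gripper_force: 0.0
```

Emit:
{"fn": "servo_tool", "kwargs": {"slide": [[0,0,0],[0,0,0],[0,0,0],[0,0,0],[0,0,0]], "spin": [-7,-14,-21,-28,-35], "grip": [0,0,0,0,0]}}

```text
time_s: 23.15
tcp_pos: [0.3592, 0.0701, 0.294]
ee_rot: [[0.967, -0.253, -0.002], [-0.253, -0.967, -0.001], [-0.001, 0.001, -1.0]]
wrist_force: [0.6, -0.1, -0.8]
gripper_width: 0.999
gripper_force: 0.0
```

```bash
python3 - <<'E'
from h import *
s=sense(); print(s['tcp_pos'],s['ee_rot'][:,0],s['joints'].round(1))
c=cap('wrist'); cv2.imwrite('pics/w4.png',c['pixels']); P=cloud(c)
for th in ['pinkey','hookkey','spanner']:
    print(th,[(np.round(d['point'],4).tolist(),round(d['conf'],2),proj(c,d['point'])[0].round()) for d in tip_of(th,'wrist')][:3])
hsv=cv2.cvtColor(c['pixels'],cv2.COLOR_BGR2HSV)
g=((hsv[...,1]<50)&(hsv[...,2]>70)&(P[...,2]<.016)&(P[...,2]>.003)).astype(np.uint8)
n,l,st,ce=cv2.connectedComponentsWithStats(g)
for i in range(1,n):
    if st[i,4]>200:
        ys,xs=np.nonzero(l==i); X=onz(c,np.c_[xs,ys],.008)[:,:2]
        m=X.mean(0); w,V=np.linalg.eigh(np.cov(X.T)); v=V[:,1]*np.sign(V[0,1]); t=(X-m)@v
        print(st[i],m.round(4),'z',np.median(P[l==i][:,2]).round(4),'yaw',np.degrees(np.arctan2(v[1],v[0])).round(1),'ends',(m+v*t.min()).round(4),(m+v*t.max()).round(4))
E
```

```text
[0.35915221 0.07006305 0.29397192] [ 0.96748762 -0.25291535 -0.00124006] [ 36.9  -6.9 -26.3  -0.  -70.8  38.4]
pinkey [([0.4788, -0.0289, -0.0034], 0.84, array([375.,  55.])), ([0.2365, -0.2309, 0.0026], 0.74, array([553., 197.]))]
hookkey [([0.3544, 0.3268, -0.0048], 0.95, array([151., 213.])), ([0.4573, 0.0657, 0.0014], 0.74, array([307.,  92.]))]
spanner []
[ 362   39   55  107 1739] [ 0.4284 -0.037 ] z 0.0072 yaw 8.8 ends [ 0.3587 -0.0478] [ 0.4955 -0.0265]
[ 285   77   54  107 1570] [0.4098 0.0686] z 0.0074 yaw 5.4 ends [0.3394 0.0619] [0.4783 0.075 ]
[ 200   88   73  102 1598] [0.4231 0.1704] z 0.0075 yaw 13.0 ends [0.3566 0.1551] [0.4919 0.1862]
[381 313  59  15 508] [ 0.0908 -0.0001] z 0.01 yaw 78.1 ends [ 0.0814 -0.0444] [0.1001 0.044 ]
```

View pics/w4.png

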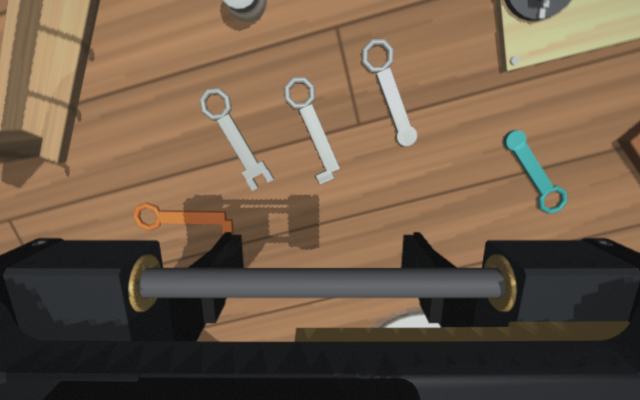

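```bash
python3 - <<'E'
from h import *
c=cap('wrist'); P=cloud(c)
hsv=cv2.cvtColor(c['pixels'],cv2.COLOR_BGR2HSV)
g=((hsv[...,1]<50)&(hsv[...,2]>70)&(P[...,2]<.016)&(P[...,2]>.003)).astype(np.uint8)
n,l,st,ce=cv2.connectedComponentsWithStats(g)
for i in range(1,n):
    if st[i,4]>1000:
        ys,xs=np.nonzero(l==i); X=onz(c,np.c_[xs,ys],.008)[:,:2]
        m=X.mean(0); w,V=np.linalg.eigh(np.cov(X.T)); v=V[:,1]*np.sign(V[0,1]); t=(X-m)@v
        R=X[t>t.max()-.040]; e,r=cv2.minEnclosingCircle((R*1000).astype(np.float32)); e=np.array(e)/1000
        for _ in range(3):
            d=(e-X)@v; H=X[(d>.028)&(d<.085)]; hm=H.mean(0); v=e-hm; v/=np.hypot(*v)
        w2,V2=np.linalg.eigh(np.cov(H.T)); u=V2[:,1]*np.sign(V2[0,1])
        print('eye',e.round(4),r,'yaw',np.degrees(np.arctan2(v[1],v[0])).round(2),'handle yaw',np.degrees(np.arctan2(u[1],u[0])).round(2),'grasp',(e-.055*v).round(4))
hk=np.array([[.6685,.214],[.608,.261],[.545,.3095],[.481,.3575]]); ex=np.array([.607,.794]);ey=np.array([-.794,.607])
for nme in ['scene','side']:
    c=cap(nme); P=cloud(c)
    for i,h in enumerate(hk):
        d=P[...,:2]-h; a=d@ex; b=d@ey
        m=(c['depth']>0)&(abs(b)<.02)&(a<.012)&(a>-.035)&(P[...,2]>.170)&(P[...,2]<.225)
        q=P[m]; A=a[m];B=b[m]
        print(nme,i,len(q),'z',np.percentile(q[:,2],[2,98]).round(4) if len(q) else '')
        for lo,hi in [(.172,.182),(.182,.192),(.192,.202),(.202,.212),(.212,.222)]:
            k=(q[:,2]>lo)&(q[:,2]<hi)
            if k.sum()>2: print('   ',lo,k.sum(),'a',np.median(A[k]).round(4),'b',np.median(B[k]).round(4))
    print([(np.round(d['point'],4).tolist(),round(d['conf'],2)) for d in tip_of('hook0',nme)])
E
```

```text
eye [ 0.4748 -0.0301] 20.748472213745117 yaw 8.59 handle yaw 8.68 grasp [ 0.4204 -0.0383]
eye [0.4574 0.0735] 20.667022705078125 yaw 7.57 handle yaw 9.31 grasp [0.4029 0.0663]
eye [0.4727 0.181 ] 20.6213436126709 yaw 12.41 handle yaw 13.13 grasp [0.419  0.1692]
scene 0 97 z [0.1801 0.215 ]
    0.172 11 a 0.0016 b -0.0042
    0.182 39 a -0.0023 b -0.0039
    0.192 17 a -0.0101 b -0.0046
    0.202 19 a -0.0137 b -0.0045
    0.212 11 a -0.0156 b -0.0034
scene 1 96 z [0.1785 0.2153]
    0.172 9 a 0.0014 b -0.0004
    0.182 44 a -0.0012 b -0.0002
    0.192 14 a -0.0107 b 0.0002
    0.202 20 a -0.0133 b -0.0005
    0.212 9 a -0.017 b 0.0009
scene 2 82 z [0.1804 0.2151]
    0.172 8 a 0.0012 b 0.0001
    0.182 37 a -0.0026 b 0.0006
    0.192 16 a -0.0103 b 0.0002
    0.202 12 a -0.0122 b 0.0007
    0.212 9 a -0.0142 b 0.0005
scene 3 77 z [0.1792 0.2146]
    0.172 13 a 0.0044 b -0.0013
    0.182 28 a -0.0031 b -0.0007
    0.192 14 a -0.0096 b -0.001
    0.202 15 a -0.0117 b -0.0004
    0.212 7 a -0.0135 b -0.0005
[([0.5452, 0.31, 0.1798], 0.95), ([0.6058, 0.2624, 0.1812], 0.66), ([0.673, 0.21
[... 270 characters left out ...]
 -0.0031
side 1 43 z [0.1794 0.215 ]
    0.172 3 a -0.0016 b -0.0019
    0.182 19 a 0.001 b -0.0016
    0.192 9 a -0.0155 b -0.0012
    0.202 7 a -0.0172 b -0.0016
    0.212 5 a -0.0204 b 0.0002
side 2 43 z [0.1797 0.2139]
    0.172 4 a -0.0024 b -0.0023
    0.182 19 a 0.0017 b -0.001
    0.192 8 a -0.0147 b -0.0009
    0.202 9 a -0.0179 b -0.0012
    0.212 3 a -0.0193 b -0.0003
side 3 41 z [0.1774 0.2145]
    0.172 6 a 0.0023 b -0.0012
    0.182 15 a 0.0033 b -0.0015
    0.192 9 a -0.0148 b -0.001
    0.202 7 a -0.0181 b -0.0011
    0.212 4 a -0.0176 b -0.002
[([0.5463, 0.3117, 0.1793], 0.84), ([0.6069, 0.2608, 0.174], 0.83), ([0.6721, 0.2119, 0.18], 0.75), ([0.4815, 0.3607, 0.1787], 0.69)]
```

Emit:
{"fn": "servo_tool", "kwargs": {"slide": [[0.0173,0.0179,0.02],[0.0346,0.0358,0.05],[0.052,0.0536,0.08],[0.0693,0.0715,0.11],[0.0866,0.0894,0.14]], "spin": [-5,-10,-15,-20,-23.3], "grip": [0,0,0,0,0]}}

```text
time_s: 24.02
tcp_pos: [0.4204, -0.0396, 0.1538]
ee_rot: [[0.989, 0.148, 0.001], [0.148, -0.989, 0.0], [0.002, -0.0, -1.0]]
wrist_force: [1.5, 0.1, 0.4]
gripper_width: 0.998
gripper_force: 0.0
```

Emit:
{"fn": "servo_tool", "kwargs": {"slide": [[0,0,0.01],[0,0,0.04],[0,0,0.07],[0,0,0.09],[0,0,0.09]], "spin": [0,0,0,0,0], "grip": [0,0,0,0,0]}}

```text
time_s: 24.43
tcp_pos: [0.4171, -0.0394, 0.0614]
ee_rot: [[0.99, 0.143, -0.009], [0.143, -0.99, -0.002], [-0.009, 0.001, -1.0]]
wrist_force: [-0.8, 0.3, 0.7]
gripper_width: 1.002
gripper_force: 0.0
```

```bash
python3 - <<'E'
from h import *
s=sense(); print(s['tcp_pos'],np.degrees(np.arctan2(s['ee_rot'][1,0],s['ee_rot'][0,0])))
E
```

```text
[ 0.41709127 -0.03941787  0.06137318] 8.205044650408071
```

Emit:
{"fn": "servo_tool", "kwargs": {"slide": [[0,0,0.02],[0,0,0.035],[0,0,0.043],[0,0,0.043],[0,0,0.043]], "spin": [0,0,0,0,0], "grip": [0,0.3,0.5,0.7,0.7]}}

```text
time_s: 24.85
tcp_pos: [0.4205, -0.0384, 0.0224]
ee_rot: [[0.989, 0.145, 0.001], [0.145, -0.989, 0.0], [0.001, 0.0, -1.0]]
wrist_force: [1.2, -0.1, 0.3]
gripper_width: 0.778
gripper_force: 0.0
```

Emit:
{"fn": "servo_tool", "kwargs": {"slide": [[0,0,0],[0,0,0],[0,0,0],[0,0,0],[0,0,0]], "spin": [0,0,0,0,0], "grip": [1,1,1,1,1]}}

```text
time_s: 25.27
tcp_pos: [0.4201, -0.0385, 0.0221]
ee_rot: [[0.99, 0.144, 0.001], [0.144, -0.99, 0.0], [0.001, -0.0, -1.0]]
wrist_force: [-0.3, -0.8, 0.3]
gripper_width: 0.404
gripper_force: 0.0
```

Emit:
{"fn": "servo_tool", "kwargs": {"slide": [[0,0,0],[0,0,0],[0,0,0],[0,0,0],[0,0,0]], "spin": [0,0,0,0,0], "grip": [1,1,1,1,1]}}

```text
time_s: 25.68
tcp_pos: [0.4199, -0.0386, 0.0218]
ee_rot: [[0.989, 0.145, 0.0], [0.145, -0.989, -0.0], [0.0, 0.0, -1.0]]
wrist_force: [0.2, -0.8, 2.4]
gripper_width: 0.199
gripper_force: 30.0
```

Emit:
{"fn": "servo_tool", "kwargs": {"slide": [[0,0,-0.02],[0,0,-0.06],[0,0,-0.1],[0,0,-0.14],[0,0,-0.18]], "spin": [0,0,0,0,0], "grip": [1,1,1,1,1]}}

```text
time_s: 26.1
tcp_pos: [0.4189, -0.0387, 0.2034]
ee_rot: [[0.99, 0.144, -0.001], [0.144, -0.99, 0.0], [-0.001, -0.0, -1.0]]
wrist_force: [2.0, 0.5, -2.6]
gripper_width: 0.199
gripper_force: 30.0
```

Emit:
{"fn": "servo_tool", "kwargs": {"slide": [[0.0236,-0.0162,-0.02],[0.0472,-0.0324,-0.04],[0.0708,-0.0486,-0.06],[0.0944,-0.0648,-0.06],[0.118,-0.081,-0.06]], "spin": [-4.4,-8.8,-13.2,-17.6,-22], "grip": [1,1,1,1,1]}}

```text
time_s: 26.52
tcp_pos: [0.526, 0.0598, 0.263]
ee_rot: [[0.862, 0.508, 0.002], [0.508, -0.862, 0.002], [0.003, -0.0, -1.0]]
wrist_force: [0.5, -0.1, -1.3]
gripper_width: 0.199
gripper_force: 30.0
```

```bash
cat > g.py <<'E'
from h import *
import sys
# target x y [yaw]
s=sense(); R=s['ee_rot']; p=s['tcp_pos']; T=np.array([float(a) for a in sys.argv[1:3]]); yaw=np.degrees(np.arctan2(R[1,0],R[0,0]))
D=T-p[:2]; print('tcp',p.round(4),'yaw',yaw.round(2),'dx',(D@R[:2,0]).round(4),'dy',(D@R[:2,1]).round(4),'spin',round(yaw-float(sys.argv[3]),2),'w',round(s['gripper_width'],3),s['gripper_force'])
E
python3 g.py .6292 .1559 52.55
```

```text
tcp [0.526  0.0598 0.263 ] yaw 30.51 dx 0.1377 dy -0.0303 spin -22.04 w 0.199 29.99060958623886
```

Emit:
{"fn": "servo_tool", "kwargs": {"slide": [[0.03,-0.007,0],[0.06,-0.014,0],[0.09,-0.021,0],[0.12,-0.027,0],[0.1377,-0.0303,0]], "spin": [-5,-10,-15,-20,-22], "grip": [1,1,1,1,1]}}

```text
time_s: 26.93
tcp_pos: [0.6299, 0.1563, 0.2599]
ee_rot: [[0.608, 0.794, -0.002], [0.794, -0.608, -0.0], [-0.001, -0.001, -1.0]]
wrist_force: [1.0, 1.3, -1.7]
gripper_width: 0.2
gripper_force: 30.0
```

Emit:
{"fn": "servo_tool", "kwargs": {"slide": [[0,0,0],[0,0,0],[0,0,0],[0,0,0],[0,0,0]], "spin": [0,0,0,0,0], "grip": [1,1,1,1,1]}}

```text
time_s: 27.35
tcp_pos: [0.6279, 0.1536, 0.2622]
ee_rot: [[0.612, 0.791, 0.0], [0.791, -0.612, 0.0], [0.0, -0.0, -1.0]]
wrist_force: [0.7, 0.2, 0.1]
gripper_width: 0.198
gripper_force: 30.0
```

```bash
python3 g.py .6292 .1559 52.55; cat > eye.py <<'E'
from h import *
import sys
# eye of held tool in the wrist view, vs hook
h=np.array([float(a) for a in sys.argv[1:3]]); nm=sys.argv[3]
s=sense(); c=cap('wrist'); P=cloud(c); p=s['tcp_pos']; R=s['ee_rot']
ex=np.array([.608,.794]);ey=np.array([-.794,.608])
d=P[...,:2]-p[:2]; f=d@R[:2,0]; sd=d@R[:2,1]; zz=P[...,2]-p[2]
m=(c['depth']>0)&(f>.025)&(f<.09)&(abs(sd)<.035)&(zz>-.035)&(zz<.01)
q=P[m]; print(len(q),'z',np.median(q[:,2]).round(4))
e,r=cv2.minEnclosingCircle((q[f[m]>.03][:,:2]*1000).astype(np.float32))
e=np.array(e)/1000; far=q[f[m]>f[m].max()-.04]; e2,r2=cv2.minEnclosingCircle((far[:,:2]*1000).astype(np.float32)); e2=np.array(e2)/1000
for E,r in ((e,r),(e2,r2)): print('eye',E.round(4),round(r,1),'rel hook a',((E-h)@ex).round(4),'b',((E-h)@ey).round(4))
cv2.imwrite(nm,c['pixels'])
E
python3 eye.py .6718 .2115 pics/w5.png
```

```text
tcp [0.6279 0.1536 0.2622] yaw 52.26 dx 0.0026 dy -0.0004 spin -0.29 w 0.198 29.99031811952591
4021 z 0.2471
eye [0.6602 0.1955] 24.3 rel hook a -0.0198 b -0.0005
eye [0.6624 0.1983] 20.7 rel hook a -0.0162 b -0.0005
```

View pics/w5.png

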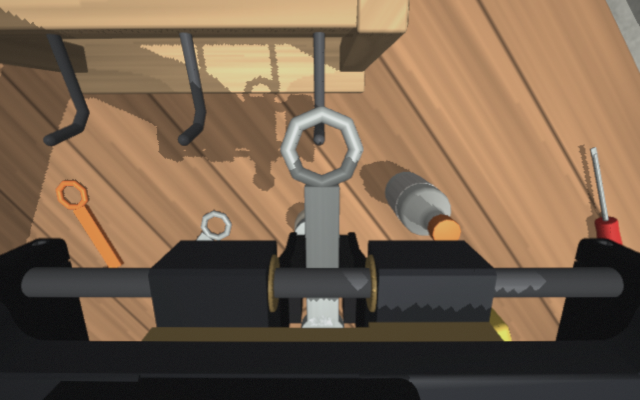

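Emit:
{"fn": "servo_tool", "kwargs": {"slide": [[0,0,0.008],[0,0,0.016],[0,0,0.024],[0,0,0.03],[0,0,0.03]], "spin": [0,0,0,0,0], "grip": [1,1,1,1,1]}}

```text
time_s: 27.82
tcp_pos: [0.6275, 0.1539, 0.2292]
ee_rot: [[0.612, 0.791, -0.004], [0.791, -0.612, -0.002], [-0.004, -0.002, -1.0]]
wrist_force: [-0.0, -0.1, -1.4]
gripper_width: 0.204
gripper_force: 30.0
```

Emit:
{"fn": "servo_tool", "kwargs": {"slide": [[0,0,0.004],[0,0,0.008],[0,0,0.012],[0,0,0.016],[0,0,0.016]], "spin": [0,0,0,0,0], "grip": [1,1,1,1,1]}}

```text
time_s: 28.23
tcp_pos: [0.6281, 0.1541, 0.2146]
ee_rot: [[0.612, 0.791, -0.002], [0.791, -0.612, -0.001], [-0.001, -0.001, -1.0]]
wrist_force: [0.5, -0.5, -0.7]
gripper_width: 0.198
gripper_force: 30.0
```

```bash
python3 eye.py .6718 .2115 pics/w6.png; python3 -c "
import cv2;cv2.imwrite('pics/w6c.png',cv2.resize(cv2.imread('pics/w6.png')[20:240,220:420],None,fx=2.5,fy=2.5))"
```

```text
4864 z 0.1994
eye [0.6639 0.2016] 30.6 rel hook a -0.0127 b 0.0003
eye [0.6682 0.2067] 24.0 rel hook a -0.006 b -0.0001
```

View pics/w6c.png

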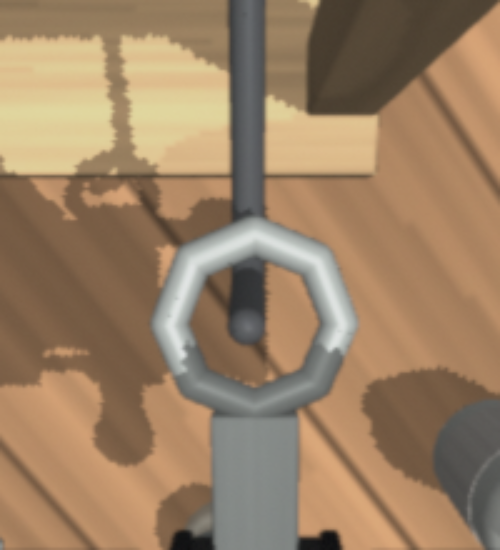

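Emit:
{"fn": "servo_tool", "kwargs": {"slide": [[0,0,0],[0,0,0],[0,0,0],[0,0,0],[0,0,0]], "spin": [0,0,0,0,0], "grip": [0.5,0,0,0,0]}}

```text
time_s: 28.7
tcp_pos: [0.6287, 0.1543, 0.2162]
ee_rot: [[0.611, 0.791, 0.001], [0.791, -0.611, 0.0], [0.001, 0.0, -1.0]]
wrist_force: [-0.1, -0.1, -0.4]
gripper_width: 0.492
gripper_force: 0.0
```

Emit:
{"fn": "servo_tool", "kwargs": {"slide": [[0,0,0],[0,0,-0.01],[0,0,-0.03],[0,0,-0.06],[0,0,-0.08]], "spin": [0,0,0,0,0], "grip": [0,0,0,0,0]}}

```text
time_s: 29.12
tcp_pos: [0.6292, 0.1542, 0.2991]
ee_rot: [[0.611, 0.791, 0.003], [0.791, -0.611, 0.0], [0.002, 0.002, -1.0]]
wrist_force: [-0.5, 0.6, 1.0]
gripper_width: 0.873
gripper_force: 0.0
```

```bash
python3 g.py .4029 .0663 8.5; python3 - <<'E'
from h import *
for n in ['scene','side']:
    c=cap(n); print([(np.round(d['point'],3).tolist(),round(d['conf'],2)) for d in tip_of('pinkey',n)])
    if n=='side': cv2.imwrite('pics/s2.png',cv2.resize(c['pixels'][40:260,250:450],None,fx=2.5,fy=2.5))
E
```

```text
tcp [0.6292 0.1542 0.2991] yaw 52.32 dx -0.2079 dy -0.1254 spin 43.82 w 0.873 0.0
[([0.676, 0.213, 0.172], 0.84), ([0.231, -0.23, 0.0], 0.78)]
[([0.686, 0.219, 0.178], 0.67)]
```

View pics/s2.png

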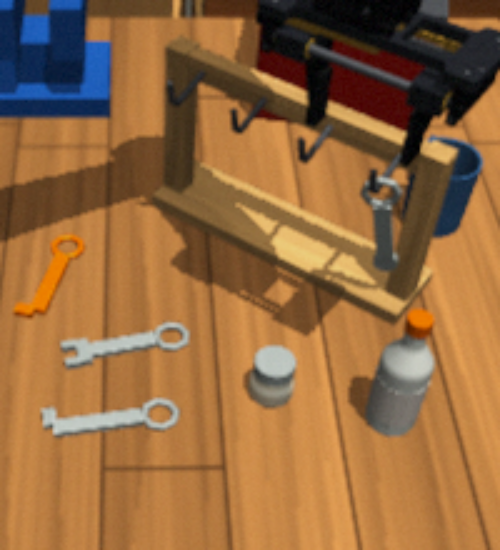

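Emit:
{"fn": "servo_tool", "kwargs": {"slide": [[-0.026,-0.016,0],[-0.052,-0.032,0],[-0.078,-0.048,0],[-0.104,-0.063,0],[-0.13,-0.079,0.01]], "spin": [7,14,21,28,35], "grip": [0,0,0,0,0]}}

```text
time_s: 29.73
tcp_pos: [0.4856, 0.0991, 0.286]
ee_rot: [[0.956, 0.292, 0.001], [0.292, -0.956, 0.0], [0.001, 0.0, -1.0]]
wrist_force: [-0.4, -0.0, -0.2]
gripper_width: 1.002
gripper_force: 0.0
```

```bash
python3 g.py .4029 .0663 8.4
```

```text
tcp [0.4856 0.0991 0.286 ] yaw 16.97 dx -0.0887 dy 0.0073 spin 8.57 w 1.002 0.0
```

Emit:
{"fn": "servo_tool", "kwargs": {"slide": [[-0.03,0.0025,0.01],[-0.06,0.005,0.03],[-0.0887,0.0073,0.05],[-0.0887,0.0073,0.09],[-0.0887,0.0073,0.12]], "spin": [4,8.6,8.6,8.6,8.6], "grip": [0,0,0,0,0]}}

```text
time_s: 30.15
tcp_pos: [0.4014, 0.0651, 0.1642]
ee_rot: [[0.989, 0.151, -0.001], [0.151, -0.989, 0.001], [-0.0, -0.001, -1.0]]
wrist_force: [0.6, 0.0, 0.3]
gripper_width: 0.997
gripper_force: 0.0
```

Emit:
{"fn": "servo_tool", "kwargs": {"slide": [[0,0,0.03],[0,0,0.06],[0,0,0.08],[0,0,0.1],[0,0,0.1]], "spin": [0,0,0,0,0], "grip": [0,0,0,0,0]}}

```text
time_s: 30.57
tcp_pos: [0.4007, 0.0645, 0.0621]
ee_rot: [[0.989, 0.15, -0.009], [0.15, -0.989, -0.005], [-0.01, 0.004, -1.0]]
wrist_force: [-0.2, -0.5, 0.0]
gripper_width: 1.0
gripper_force: 0.0
```

Emit:
{"fn": "servo_tool", "kwargs": {"slide": [[0,0,0.015],[0,0,0.03],[0,0,0.044],[0,0,0.044],[0,0,0.044]], "spin": [0,0,0,0,0], "grip": [0,0.3,0.5,0.7,0.7]}}

```text
time_s: 30.98
tcp_pos: [0.4038, 0.0662, 0.0219]
ee_rot: [[0.988, 0.152, -0.001], [0.152, -0.988, -0.001], [-0.001, 0.001, -1.0]]
wrist_force: [-0.3, -0.2, 0.3]
gripper_width: 0.783
gripper_force: 0.0
```

```bash
python3 g.py .4029 .0663 8.4
```

```text
tcp [0.4038 0.0662 0.0219] yaw 8.72 dx -0.0009 dy -0.0003 spin 0.32 w 0.783 0.0
```

Emit:
{"fn": "servo_tool", "kwargs": {"slide": [[0,0,0],[0,0,0],[0,0,0],[0,0,0],[0,0,0]], "spin": [0,0,0,0,0], "grip": [1,1,1,1,1]}}

```text
time_s: 31.4
tcp_pos: [0.4042, 0.0665, 0.0222]
ee_rot: [[0.988, 0.151, 0.001], [0.151, -0.988, 0.001], [0.001, -0.0, -1.0]]
wrist_force: [0.1, 0.2, -0.1]
gripper_width: 0.403
gripper_force: 0.0
```

Emit:
{"fn": "servo_tool", "kwargs": {"slide": [[0,0,0],[0,0,0],[0,0,0],[0,0,0],[0,0,0]], "spin": [0,0,0,0,0], "grip": [1,1,1,1,1]}}

```text
time_s: 31.82
tcp_pos: [0.404, 0.0663, 0.0218]
ee_rot: [[0.988, 0.151, -0.0], [0.151, -0.988, -0.0], [-0.0, 0.0, -1.0]]
wrist_force: [-0.2, 0.2, 2.3]
gripper_width: 0.199
gripper_force: 30.0
```

Emit:
{"fn": "servo_tool", "kwargs": {"slide": [[0,0,-0.02],[0,0,-0.06],[0,0,-0.1],[0,0,-0.14],[0,0,-0.18]], "spin": [0,0,0,0,0], "grip": [1,1,1,1,1]}}

```text
time_s: 32.23
tcp_pos: [0.4032, 0.066, 0.2034]
ee_rot: [[0.989, 0.151, -0.001], [0.151, -0.989, 0.0], [-0.001, -0.0, -1.0]]
wrist_force: [0.8, 0.8, -1.0]
gripper_width: 0.2
gripper_force: 30.0
```

Emit:
{"fn": "servo_tool", "kwargs": {"slide": [[0.01,-0.006,-0.03],[0.03,-0.018,-0.06],[0.055,-0.034,-0.06],[0.08,-0.05,-0.06],[0.105,-0.065,-0.06]], "spin": [-6,-12,-18,-24,-30], "grip": [1,1,1,1,1]}}

```text
time_s: 32.65
tcp_pos: [0.4985, 0.1474, 0.262]
ee_rot: [[0.777, 0.629, 0.0], [0.629, -0.777, 0.001], [0.001, -0.001, -1.0]]
wrist_force: [0.4, -0.1, -0.9]
gripper_width: 0.197
gripper_force: 30.0
```

```bash
python3 g.py .566 .205 52.55
```

```text
tcp [0.4985 0.1474 0.262 ] yaw 38.99 dx 0.0887 dy -0.0023 spin -13.56 w 0.197 29.992673099040985
```

Emit:
{"fn": "servo_tool", "kwargs": {"slide": [[0.03,-0.001,0],[0.06,-0.002,0],[0.0887,-0.0023,0],[0.0887,-0.0023,0],[0.0887,-0.0023,0]], "spin": [-5,-10,-13.6,-13.6,-13.6], "grip": [1,1,1,1,1]}}

```text
time_s: 33.07
tcp_pos: [0.5658, 0.2044, 0.2596]
ee_rot: [[0.612, 0.791, -0.003], [0.791, -0.612, -0.001], [-0.003, -0.002, -1.0]]
wrist_force: [-0.5, -0.1, -1.9]
gripper_width: 0.2
gripper_force: 30.0
```

```bash
python3 g.py .566 .205 52.55; python3 eye.py .6086 .2606 pics/w7.png
```

```text
tcp [0.5658 0.2044 0.2596] yaw 52.29 dx 0.0006 dy -0.0003 spin -0.26 w 0.2 29.992085695266724
3912 z 0.2443
eye [0.5977 0.2456] 23.6 rel hook a -0.0185 b -0.0005
eye [0.5991 0.248 ] 20.9 rel hook a -0.0158 b -0.0001
```

Emit:
{"fn": "servo_tool", "kwargs": {"slide": [[0,0,0.008],[0,0,0.016],[0,0,0.024],[0,0,0.03],[0,0,0.03]], "spin": [0,0,0,0,0], "grip": [1,1,1,1,1]}}

```text
time_s: 33.53
tcp_pos: [0.5645, 0.203, 0.2298]
ee_rot: [[0.612, 0.791, -0.003], [0.791, -0.612, -0.002], [-0.003, -0.002, -1.0]]
wrist_force: [0.6, -0.6, -2.0]
gripper_width: 0.197
gripper_force: 30.0
```

Emit:
{"fn": "servo_tool", "kwargs": {"slide": [[0,0,0.004],[0,0,0.008],[0,0,0.012],[0,0,0.016],[0,0,0.016]], "spin": [0,0,0,0,0], "grip": [1,1,1,1,1]}}

```text
time_s: 33.95
tcp_pos: [0.5653, 0.2035, 0.2147]
ee_rot: [[0.612, 0.791, -0.002], [0.791, -0.612, -0.001], [-0.002, -0.001, -1.0]]
wrist_force: [0.4, 0.6, -1.7]
gripper_width: 0.201
gripper_force: 30.0
```

```bash
python3 g.py .566 .205 52.55
```

```text
tcp [0.5653 0.2035 0.2147] yaw 52.29 dx 0.0016 dy -0.0003 spin -0.26 w 0.201 29.99228686094284
```

Emit:
{"fn": "servo_tool", "kwargs": {"slide": [[0,0,0],[0,0,0],[0,0,0],[0,0,0],[0,0,0]], "spin": [0,0,0,0,0], "grip": [0.5,0,0,0,0]}}

```text
time_s: 34.37
tcp_pos: [0.5659, 0.2038, 0.2161]
ee_rot: [[0.611, 0.791, 0.001], [0.791, -0.611, 0.0], [0.001, 0.0, -1.0]]
wrist_force: [0.5, 0.2, 0.7]
gripper_width: 0.492
gripper_force: 0.0
```

Emit:
{"fn": "servo_tool", "kwargs": {"slide": [[0,0,0],[0,0,-0.01],[0,0,-0.03],[0,0,-0.06],[0,0,-0.08]], "spin": [0,0,0,0,0], "grip": [0,0,0,0,0]}}

```text
time_s: 34.78
tcp_pos: [0.5665, 0.2038, 0.2991]
ee_rot: [[0.611, 0.791, 0.003], [0.791, -0.611, 0.001], [0.003, 0.002, -1.0]]
wrist_force: [1.1, 0.5, 1.8]
gripper_width: 0.879
gripper_force: 0.0
```

Emit:
{"fn": "servo_tool", "kwargs": {"slide": [[-0.022,-0.018,0],[-0.044,-0.036,0],[-0.066,-0.054,0],[-0.088,-0.072,0],[-0.11,-0.09,0]], "spin": [7,14,21,28,35], "grip": [0,0,0,0,0]}}

```text
time_s: 35.2
tcp_pos: [0.4262, 0.1713, 0.2966]
ee_rot: [[0.957, 0.291, 0.001], [0.291, -0.957, 0.001], [0.001, -0.0, -1.0]]
wrist_force: [-0.3, -0.6, 0.4]
gripper_width: 0.996
gripper_force: 0.0
```

```bash
python3 g.py .419 .1692 12.8; python3 - <<'E'
from h import *
for n in ['scene','side']:
    c=cap(n)
    for t in ['pinkey','hookkey','spanner']: print(t,[(np.round(d['point'],3).tolist(),round(d['conf'],2)) for d in tip_of(t,n)][:3])
E
```

```text
tcp [0.4262 0.1713 0.2966] yaw 16.94 dx -0.0075 dy -0.0001 spin 4.14 w 0.996 0.0
pinkey [([0.232, -0.232, 0.004], 0.81), ([0.673, 0.214, 0.171], 0.73)]
hookkey [([0.35, 0.326, 0.004], 0.93), ([0.608, 0.265, 0.174], 0.63)]
spanner [([0.468, 0.182, 0.004], 0.75), ([0.654, -0.3, -0.0], 0.55)]
pinkey [([0.681, 0.216, 0.174], 0.85), ([0.23, -0.234, 0.003], 0.6)]
hookkey [([0.608, 0.266, 0.173], 0.86), ([0.353, 0.328, -0.001], 0.71)]
spanner [([0.469, 0.182, 0.004], 0.84)]
```

Emit:
{"fn": "servo_tool", "kwargs": {"slide": [[-0.0075,0,0.01],[-0.0075,0,0.04],[-0.0075,0,0.08],[-0.0075,0,0.11],[-0.0075,0,0.13]], "spin": [4.1,4.1,4.1,4.1,4.1], "grip": [0,0,0,0,0]}}

```text
time_s: 36.02
tcp_pos: [0.4193, 0.1686, 0.1624]
ee_rot: [[0.974, 0.228, -0.004], [0.228, -0.974, -0.003], [-0.005, 0.002, -1.0]]
wrist_force: [0.1, 0.0, 0.1]
gripper_width: 0.999
gripper_force: 0.0
```

Emit:
{"fn": "servo_tool", "kwargs": {"slide": [[0,0,0.03],[0,0,0.06],[0,0,0.08],[0,0,0.1],[0,0,0.1]], "spin": [0,0,0,0,0], "grip": [0,0,0,0,0]}}

```text
time_s: 36.43
tcp_pos: [0.4186, 0.1679, 0.0619]
ee_rot: [[0.974, 0.227, -0.007], [0.227, -0.974, -0.006], [-0.008, 0.004, -1.0]]
wrist_force: [-1.1, 0.6, 0.2]
gripper_width: 1.002
gripper_force: 0.0
```

Emit:
{"fn": "servo_tool", "kwargs": {"slide": [[0,0,0.015],[0,0,0.03],[0,0,0.04],[0,0,0.043],[0,0,0.043]], "spin": [0,0,0,0,0], "grip": [0,0.3,0.5,0.7,0.7]}}

```text
time_s: 36.85
tcp_pos: [0.4206, 0.1697, 0.0226]
ee_rot: [[0.974, 0.229, -0.0], [0.229, -0.974, -0.001], [-0.001, 0.001, -1.0]]
wrist_force: [-0.1, 0.6, -0.0]
gripper_width: 0.781
gripper_force: 0.0
```

```bash
python3 g.py .419 .1692 12.8
```

```text
tcp [0.4206 0.1697 0.0226] yaw 13.21 dx -0.0017 dy 0.0001 spin 0.41 w 0.781 0.0
```

Emit:
{"fn": "servo_tool", "kwargs": {"slide": [[0,0,0.001],[0,0,0.001],[0,0,0.001],[0,0,0.001],[0,0,0.001]], "spin": [0,0,0,0,0], "grip": [1,1,1,1,1]}}

```text
time_s: 37.27
tcp_pos: [0.4203, 0.1697, 0.0222]
ee_rot: [[0.974, 0.228, 0.001], [0.228, -0.974, 0.001], [0.001, -0.0, -1.0]]
wrist_force: [-0.1, 1.0, -0.1]
gripper_width: 0.396
gripper_force: 0.0
```

Emit:
{"fn": "servo_tool", "kwargs": {"slide": [[0,0,0],[0,0,0],[0,0,0],[0,0,0],[0,0,0]], "spin": [0,0,0,0,0], "grip": [1,1,1,1,1]}}

```text
time_s: 37.68
tcp_pos: [0.4202, 0.1696, 0.0219]
ee_rot: [[0.974, 0.229, 0.0], [0.229, -0.974, 0.0], [0.0, -0.0, -1.0]]
wrist_force: [-0.9, -0.7, 1.5]
gripper_width: 0.2
gripper_force: 30.0
```

Emit:
{"fn": "servo_tool", "kwargs": {"slide": [[0,0,-0.02],[0,0,-0.06],[0,0,-0.1],[0,0,-0.14],[0,0,-0.18]], "spin": [0,0,0,0,0], "grip": [1,1,1,1,1]}}

```text
time_s: 38.1
tcp_pos: [0.4194, 0.169, 0.2034]
ee_rot: [[0.974, 0.228, -0.001], [0.228, -0.974, -0.0], [-0.001, 0.0, -1.0]]
wrist_force: [1.2, 1.1, -1.3]
gripper_width: 0.203
gripper_force: 30.0
```

Emit:
{"fn": "servo_tool", "kwargs": {"slide": [[0,0,-0.03],[0.015,-0.01,-0.06],[0.03,-0.02,-0.06],[0.045,-0.03,-0.06],[0.06,-0.04,-0.06]], "spin": [-6,-12,-18,-24,-30], "grip": [1,1,1,1,1]}}

```text
time_s: 38.52
tcp_pos: [0.4695, 0.2226, 0.262]
ee_rot: [[0.726, 0.688, 0.0], [0.688, -0.726, 0.001], [0.001, -0.001, -1.0]]
wrist_force: [0.3, -0.4, -1.0]
gripper_width: 0.198
gripper_force: 30.0
```

```bash
python3 g.py .5024 .2539 52.55
```

```text
tcp [0.4695 0.2226 0.262 ] yaw 43.48 dx 0.0454 dy -0.0001 spin -9.07 w 0.198 29.997995495796204
```

Emit:
{"fn": "servo_tool", "kwargs": {"slide": [[0.015,0,0],[0.03,0,0],[0.0454,0,0],[0.0454,0,0],[0.0454,0,0]], "spin": [-5,-9.1,-9.1,-9.1,-9.1], "grip": [1,1,1,1,1]}}

```text
time_s: 38.93
tcp_pos: [0.5022, 0.2532, 0.2605]
ee_rot: [[0.612, 0.791, -0.002], [0.791, -0.612, -0.001], [-0.002, -0.001, -1.0]]
wrist_force: [-0.6, -0.2, -2.2]
gripper_width: 0.202
gripper_force: 30.0
```

```bash
python3 g.py .5024 .2539 52.55; python3 eye.py .545 .3095 pics/w8.png
```

```text
tcp [0.5022 0.2532 0.2605] yaw 52.29 dx 0.0007 dy -0.0002 spin -0.26 w 0.202 29.997852444648743
3905 z 0.2452
eye [0.5338 0.2943] 23.4 rel hook a -0.0189 b -0.0004
eye [0.5353 0.2962] 21.0 rel hook a -0.0164 b -0.0004
```

Emit:
{"fn": "servo_tool", "kwargs": {"slide": [[0,0,0.008],[0,0,0.016],[0,0,0.024],[0,0,0.03],[0,0,0.03]], "spin": [0,0,0,0,0], "grip": [1,1,1,1,1]}}

```text
time_s: 39.4
tcp_pos: [0.5014, 0.2524, 0.2296]
ee_rot: [[0.612, 0.791, -0.003], [0.791, -0.612, -0.002], [-0.004, -0.001, -1.0]]
wrist_force: [-0.4, -0.4, -1.5]
gripper_width: 0.203
gripper_force: 30.0
```

Emit:
{"fn": "servo_tool", "kwargs": {"slide": [[0,0,0.004],[0,0,0.008],[0,0,0.012],[0,0,0.016],[0,0,0.016]], "spin": [0,0,0,0,0], "grip": [1,1,1,1,1]}}

```text
time_s: 39.82
tcp_pos: [0.5021, 0.253, 0.2147]
ee_rot: [[0.612, 0.791, -0.002], [0.791, -0.612, -0.001], [-0.002, -0.001, -1.0]]
wrist_force: [-0.3, -0.6, -1.1]
gripper_width: 0.198
gripper_force: 30.0
```

```bash
python3 g.py .5024 .2539 52.55
```

```text
tcp [0.5021 0.253  0.2147] yaw 52.29 dx 0.0009 dy -0.0003 spin -0.26 w 0.198 29.997781813144684
```

Emit:
{"fn": "servo_tool", "kwargs": {"slide": [[0,0,0],[0,0,0],[0,0,0],[0,0,0],[0,0,0]], "spin": [0,0,0,0,0], "grip": [0.5,0,0,0,0]}}

```text
time_s: 40.23
tcp_pos: [0.5026, 0.2533, 0.2161]
ee_rot: [[0.611, 0.791, 0.001], [0.791, -0.611, 0.0], [0.001, 0.0, -1.0]]
wrist_force: [0.0, 0.1, -0.2]
gripper_width: 0.493
gripper_force: 0.0
```

Emit:
{"fn": "servo_tool", "kwargs": {"slide": [[0,0,0],[0,0,-0.01],[0,0,-0.03],[0,0,-0.06],[0,0,-0.09]], "spin": [0,0,0,0,0], "grip": [0,0,0,0,0]}}

```text
time_s: 40.65
tcp_pos: [0.5022, 0.2529, 0.3071]
ee_rot: [[0.611, 0.791, -0.001], [0.791, -0.611, -0.001], [-0.001, 0.0, -1.0]]
wrist_force: [0.1, 0.7, 1.1]
gripper_width: 0.873
gripper_force: 0.0
```

Emit:
{"fn": "servo_tool", "kwargs": {"slide": [[-0.025,0,0],[-0.05,0,0],[-0.08,0,0],[-0.1,0,0],[-0.12,0,0]], "spin": [0,0,0,0,0], "grip": [0,0,0,0,0]}}

```text
time_s: 41.07
tcp_pos: [0.4283, 0.1573, 0.3069]
ee_rot: [[0.611, 0.791, 0.001], [0.791, -0.611, 0.001], [0.002, 0.001, -1.0]]
wrist_force: [0.3, 0.4, 0.0]
gripper_width: 0.994
gripper_force: 0.0
```

Emit:
{"fn": "servo_tool", "kwargs": {"slide": [[0,0,0],[0,0,0],[0,0,0],[0,0,0],[0,0,0]], "spin": [0,0,0,0,0], "grip": [0,0,0,0,0]}}

```text
time_s: 41.48
tcp_pos: [0.4296, 0.1589, 0.3056]
ee_rot: [[0.611, 0.791, -0.0], [0.791, -0.611, -0.0], [-0.0, -0.0, -1.0]]
wrist_force: [-0.3, -0.4, -0.7]
gripper_width: 0.997
gripper_force: 0.0
```

```bash
cat > chk.py <<'E'
from h import *
ims=[]
for n in ['scene','side']:
    c=cap(n); P=cloud(c); ims.append(c['pixels'])
    for t in ['pinkey','hookkey','spanner','dial_pointer','index_mark']: print(t,[(np.round(d['point'],3).tolist(),round(d['conf'],2)) for d in tip_of(t,n)][:2])
    m=(c['depth']>0)&(np.hypot(P[...,0]-.518,P[...,1]+.366)<.1)&(P[...,2]>.05)&(P[...,2]<.07)&(P[...,1]<-.27); q=P[m]
    print(n,'blank',len(q),cv2.minAreaRect((q[:,:2]*1000).astype(np.float32)))
    m=(c['depth']>0)&(np.hypot(P[...,0]-.507,P[...,1]+.2275)<.04)&(P[...,2]>.053)&(P[...,2]<.068); q=P[m]; print('bar',cv2.minAreaRect((q[:,:2]*1000).astype(np.float32)))
print(sense()['tcp_pos'],sense()['time_s'])
cv2.imwrite('pics/fin.png',np.hstack([cv2.resize(ims[0][140:300,110:560],(800,284))]))
cv2.imwrite('pics/fin2.png',np.vstack([cv2.resize(ims[0][140:300,110:560],(600,213)),cv2.resize(ims[1][40:260,200:480],(490,385)).copy() if 0 else cv2.resize(ims[1][40:260,200:480],(600,387))[:387]]))
E
python3 chk.py
```

```text
pinkey [([0.676, 0.215, 0.172], 0.9), ([0.233, -0.232, 0.003], 0.71)]
hookkey [([0.348, 0.323, 0.003], 0.71), ([0.614, 0.27, 0.173], 0.52)]
spanner [([0.55, 0.322, 0.183], 0.67)]
dial_pointer [([0.469, -0.224, 0.024], 0.62)]
index_mark []
scene blank 697 ((518.7173461914062, -364.56219482421875), (58.51103973388672, 90.85487365722656), 88.2873306274414)
bar ((507.5084533691406, -227.5239715576172), (16.10047721862793, 45.23451614379883), 83.76907348632812)
pinkey [([0.233, -0.232, 0.002], 0.94), ([0.681, 0.212, 0.174], 0.66)]
hookkey [([0.351, 0.326, 0.001], 0.66), ([0.613, 0.268, 0.169], 0.55)]
spanner [([0.468, -0.223, 0.024], 0.48)]
dial_pointer [([0.469, -0.222, 0.023], 0.71)]
index_mark [([0.518, -0.368, 0.012], 0.38)]
side blank 1678 ((518.79443359375, -365.5060119628906), (53.48881530761719, 90.12664794921875), 88.62273406982422)
bar ((505.2017517089844, -228.7704315185547), (15.033493995666504, 45.5681037902832), 83.3714599609375)
[0.42909884 0.15826533 0.30578199] 42.0833
```

View pics/fin2.png

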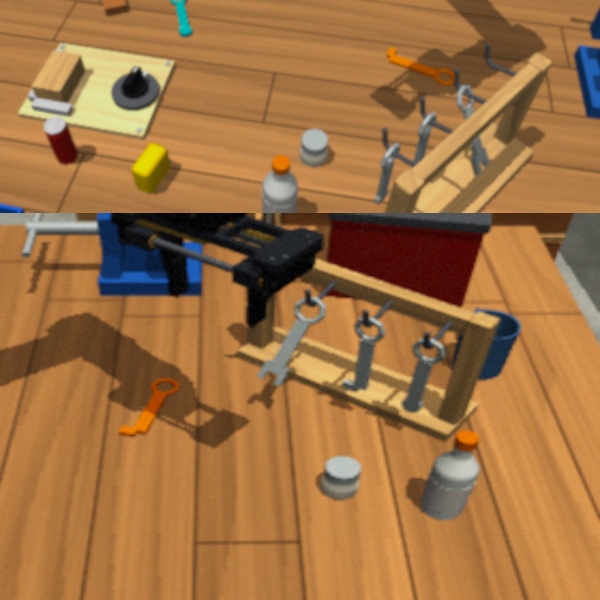

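Emit:
{"fn": "servo_tool", "kwargs": {"slide": [[-0.03,0.022,0],[-0.06,0.044,0],[-0.09,0.066,0],[-0.12,0.088,0],[-0.15,0.11,0]], "spin": [0,0,0,0,0], "grip": [0,0,0,0,0]}}

```text
time_s: 42.5
tcp_pos: [0.424, -0.0292, 0.3061]
ee_rot: [[0.611, 0.792, 0.001], [0.792, -0.611, 0.0], [0.001, 0.001, -1.0]]
wrist_force: [1.1, -0.6, -0.1]
gripper_width: 0.998
gripper_force: 0.0
```

Emit:
{"fn": "servo_tool", "kwargs": {"slide": [[-0.03,0.022,0],[-0.06,0.044,0],[-0.09,0.066,0],[-0.12,0.088,0],[-0.15,0.11,0]], "spin": [7,14,21,28,35], "grip": [0,0,0,0,0]}}

```text
time_s: 42.92
tcp_pos: [0.4193, -0.2155, 0.3061]
ee_rot: [[0.956, 0.292, 0.001], [0.292, -0.956, -0.0], [0.001, 0.0, -1.0]]
wrist_force: [1.6, 1.2, 0.0]
gripper_width: 0.998
gripper_force: 0.0
```

Emit:
{"fn": "servo_tool", "kwargs": {"slide": [[0,0,0],[0,0,0],[0,0,0],[0,0,0],[0,0,0]], "spin": [7,14,17,17,17], "grip": [0,0,0,0,0]}}

```text
time_s: 43.33
tcp_pos: [0.4197, -0.2137, 0.3058]
ee_rot: [[1.0, 0.007, -0.0], [0.007, -1.0, 0.0], [-0.0, -0.0, -1.0]]
wrist_force: [0.2, 1.3, -0.3]
gripper_width: 0.995
gripper_force: 0.0
```

Emit:
{"fn": "servo_tool", "kwargs": {"slide": [[0,0,0],[0,0,0],[0,0,0],[0,0,0],[0,0,0]], "spin": [0,0,0,0,0], "grip": [0,0,0,0,0]}}

```text
time_s: 43.75
tcp_pos: [0.4198, -0.2135, 0.3058]
ee_rot: [[1.0, 0.006, -0.0], [0.006, -1.0, 0.0], [-0.0, -0.0, -1.0]]
wrist_force: [0.1, 0.2, 0.4]
gripper_width: 1.0
gripper_force: 0.0
```

```bash
python3 - <<'E'
from h import *
c=cap('wrist'); P=cloud(c); print(sense()['tcp_pos'])
for d in tip_of('dial_pointer','wrist')[:2]+tip_of('index_mark','wrist')[:2]+tip_of('seat','wrist')[:1]+tip_of('blank','wrist')[:1]: print(np.round(d['point'],4),d['conf'])
m=(c['depth']>0)&(np.hypot(P[...,0]-.507,P[...,1]+.2275)<.045)&(P[...,2]>.053)&(P[...,2]<.068); q=P[m]; print('bar',len(q),cv2.minAreaRect((q[:,:2]*1000).astype(np.float32)))
m=(c['depth']>0)&(np.hypot(P[...,0]-.518,P[...,1]+.366)<.1)&(P[...,2]>.05)&(P[...,2]<.07)&(P[...,1]<-.27); q=P[m]; print('blank',len(q),cv2.minAreaRect((q[:,:2]*1000).astype(np.float32)))
u,v=proj(c,[.507,-.2275,.03])[0].astype(int); a=c['pixels'][max(0,v-40):v+40,max(0,u-40):u+40]
x,y=proj(c,[.518,-.366,.03])[0].astype(int); b=c['pixels'][max(0,y-60):y+60,max(0,x-60):x+60]
s=cap('side')['pixels'][60:200,290:450]
cv2.imwrite('pics/f3.png',np.hstack([cv2.resize(i,(260,260),interpolation=cv2.INTER_CUBIC) for i in (a,b,s)]))
for n in ['scene','side']:
    capture(n); print([(np.round(d['point'],3).tolist(),round(d['conf'],2)) for d in tip_of('spanner',n)][:2])
E
```

```text
[ 0.41979753 -0.21350983  0.30579135]
[ 0.4698 -0.221   0.0291] 0.68
[ 0.4698 -0.2209  0.025 ] 0.51
[ 0.5184 -0.3663  0.0144] 0.77
bar 503 ((506.779052734375, -226.57662963867188), (13.982246398925781, 45.92047119140625), 79.96556854248047)
blank 4040 ((519.7094116210938, -364.56695556640625), (56.17384719848633, 90.46843719482422), 88.9371566772461)
[]
[([0.546, 0.316, 0.175], 0.63)]
```

View pics/f3.png

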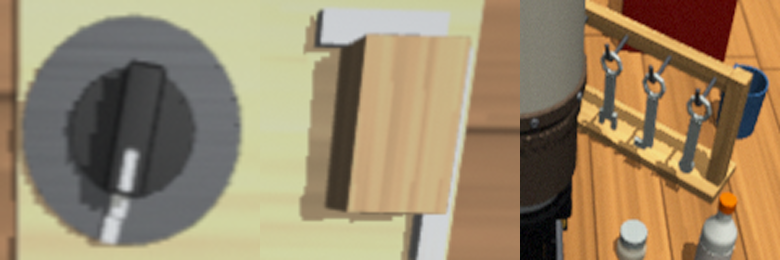

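Emit:
{"fn": "servo_tool", "kwargs": {"slide": [[0,0,0],[0,0,0],[0,0,0],[0,0,0],[0,0,0]], "spin": [0,0,0,0,0], "grip": [0,0,0,0,0]}}

```text
time_s: 44.67
tcp_pos: [0.4198, -0.2136, 0.3057]
ee_rot: [[1.0, 0.005, 0.0], [0.005, -1.0, -0.0], [0.0, 0.0, -1.0]]
wrist_force: [0.2, -0.6, -0.1]
gripper_width: 1.0
gripper_force: 0.0
```

Emit:
{"fn": "servo_tool", "kwargs": {"slide": [[0,0,0],[0,0,0],[0,0,0],[0,0,0],[0,0,0]], "spin": [0,0,0,0,0], "grip": [0,0,0,0,0]}}

```text
time_s: 45.08
tcp_pos: [0.4198, -0.2136, 0.3058]
ee_rot: [[1.0, 0.005, 0.0], [0.005, -1.0, -0.0], [0.0, 0.0, -1.0]]
wrist_force: [-0.3, -0.2, -0.4]
gripper_width: 1.0
gripper_force: 0.0
```

Emit:
{"fn": "servo_tool", "kwargs": {"slide": [[0,0,0],[0,0,0],[0,0,0],[0,0,0],[0,0,0]], "spin": [0,0,0,0,0], "grip": [0,0,0,0,0]}}

```text
time_s: 45.5
tcp_pos: [0.4198, -0.2136, 0.3058]
ee_rot: [[1.0, 0.005, 0.0], [0.005, -1.0, -0.0], [0.0, 0.0, -1.0]]
wrist_force: [0.3, -0.2, -0.3]
gripper_width: 1.002
gripper_force: 0.0
```

Emit:
{"fn": "servo_tool", "kwargs": {"slide": [[0,0,0],[0,0,0],[0,0,0],[0,0,0],[0,0,0]], "spin": [0,0,0,0,0], "grip": [0,0,0,0,0]}}

```text
time_s: 45.92
tcp_pos: [0.4198, -0.2136, 0.3058]
ee_rot: [[1.0, 0.005, 0.0], [0.005, -1.0, -0.0], [0.0, 0.0, -1.0]]
wrist_force: [-0.2, -0.5, -0.2]
gripper_width: 1.001
gripper_force: 0.0
```

```bash
python3 - <<'E'
from h import *
P=[]
for k in range(2):
    c=cap('side'); Q=cloud(c); m=(c['depth']>0)&(Q[...,2]>.05)&(Q[...,2]<.09)
    for h in [(.6718,.2115),(.6086,.2606),(.545,.3095)]:
        d=Q[...,:2]-h; k2=m&(abs(d@[-.794,.608])<.03)&(abs(d@[.608,.794]+.012)<.035); print(k2.sum(),Q[k2].mean(0).round(4))
c=cap('wrist'); Q=cloud(c); m=(c['depth']>0)&(np.hypot(Q[...,0]-.518,Q[...,1]+.366)<.1)&(Q[...,2]>.05)&(Q[...,2]<.07)&(Q[...,1]<-.27); print(cv2.minAreaRect((Q[m][:,:2]*1000).astype(np.float32)))
print(finish_job())
E
```

```text
84 [0.6694 0.212  0.0713]
90 [0.6053 0.2618 0.07  ]
107 [0.5471 0.2998 0.0714]
86 [0.6694 0.2123 0.0709]
87 [0.6052 0.2621 0.0697]
110 [0.5473 0.302  0.0709]
((519.83984375, -364.45831298828125), (56.42030334472656, 90.38932800292969), 88.79544067382812)
the job is handed in; nothing more can be done
None
```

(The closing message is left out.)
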